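# Disinfect the used lancing pens with the hand lamp

## Task

Disinfect the used lancing pens lying on the table: lay every one of them to rest in a groove of the sprung tray of the disinfecting dock (white base), one pen per groove, and let go. Then take the lamp by its handle, set its flat face across the tray's two black end rails and press squarely down until the tray bottoms out level, and hold it there for about two seconds. Finally set the lamp back on its charging pad, square and central as it was, and lay all the pens in grooves of the blue clean tray, one per groove, leaving the other things on the table undisturbed.

Things in the scene. Friction and masses are not known exactly. Their poses are not given: they have to be found in the camera images.
- pen0: lancing pen, red band and end, 130 mm long, about 40 g: white barrel 18 mm in diameter; at both ends (48 to 65 mm from the middle) a hexagonal collar 24 mm across flats stops it rolling. Origin: its middle, on the axis; x along the pen; on the table the axis is 12 mm up. Either way round will do. May be absent
- pen1: lancing pen, orange band and end, 130 mm long, about 40 g: white barrel 18 mm in diameter; at both ends (48 to 65 mm from the middle) a hexagonal collar 24 mm across flats stops it rolling. Origin: its middle, on the axis; x along the pen; on the table the axis is 12 mm up. Either way round will do. May be absent
- pen2: lancing pen, yellow band and end, 130 mm long, about 40 g: white barrel 18 mm in diameter; at both ends (48 to 65 mm from the middle) a hexagonal collar 24 mm across flats stops it rolling. Origin: its middle, on the axis; x along the pen; on the table the axis is 12 mm up. Either way round will do. May be absent
- pen3: lancing pen, violet band and end, 130 mm long, about 40 g: white barrel 18 mm in diameter; at both ends (48 to 65 mm from the middle) a hexagonal collar 24 mm across flats stops it rolling. Origin: its middle, on the axis; x along the pen; on the table the axis is 12 mm up. Either way round will do. May be absent
- uv_tray: grey sprung tray of the disinfecting dock, plate 180 x 152 x 8 mm, its top 50 mm above the table when up, over a fixed white base 200 x 170 mm. Origin: centre of the plate's top, z up. Three grooves along x at y = -50, 0, 50 mm. Two black rails along y, 18 mm thick, 144 mm long, at x = -80 and 80 mm. Pressed off centre it rocks about x or y, up to 0.1 rad, 6 N m/rad
- dock_groove0 (a point): point where the middle of a pen's axis rests in the sprung tray's V groove at y = -50 mm (x along the groove), 26 mm above the plate. The groove is two white saddles, 12 mm long, at 36 mm either side of this point, open between for fingers; lips 16 mm to each side, 3 mm above the point
- dock_groove1 (a point): point where the middle of a pen's axis rests in the sprung tray's V groove at y = 0 mm (x along the groove), 26 mm above the plate. The groove is two white saddles, 12 mm long, at 36 mm either side of this point, open between for fingers; lips 16 mm to each side, 3 mm above the point
- dock_groove2 (a point): point where the middle of a pen's axis rests in the sprung tray's V groove at y = 50 mm (x along the groove), 26 mm above the plate. The groove is two white saddles, 12 mm long, at 36 mm either side of this point, open between for fingers; lips 16 mm to each side, 3 mm above the point
- rails_top (a point): sprung tray: point midway between the tops of its two black rails, 46 mm above the plate and 6 mm above lying pens; the centre of the lamp's face goes here. The tray stays up under the lamp's weight alone; about 13 N more bottoms it out, 15 mm lower. Let go, it rises
- press_travel (a joint): how far the sprung tray has been pressed down, in m: 0 up, 0.015 bottomed out
- lamp: hand lamp: flat white slab 172 x 120 x 22 mm with a violet stripe, and a black upright grip block in the middle of its top, 60 mm along x, 26 mm thick along y, from 22 to 80 mm above the face; about 0.45 kg. Origin: centre of its flat underside (the face), x along the 172 mm side, z up. Starts on the charging pad; on the dock its x goes along the tray's x
- charge_pad: fixed black charging pad 190 x 140 mm, 14 mm high, with a flat top; origin under its centre on the table, x along the long side. The lamp belongs on top of it, centred, long side along long side
- clean_tray: fixed blue tray, 160 x 160 mm, plate top 10 mm above the table. Origin: centre of the plate's top face, z up. Three grooves like the dock's along x at y = -50, 0, 50 mm; no rails
- clean_groove0 (a point): point where the middle of a pen's axis rests in the clean tray's V groove at y = -50 mm (x along the groove), 26 mm above the plate. The groove is two white saddles, 12 mm long, at 36 mm either side of this point, open between for fingers; lips 16 mm to each side, 3 mm above the point
- clean_groove1 (a point): point where the middle of a pen's axis rests in the clean tray's V groove at y = 0 mm (x along the groove), 26 mm above the plate. The groove is two white saddles, 12 mm long, at 36 mm either side of this point, open between for fingers; lips 16 mm to each side, 3 mm above the point
- clean_groove2 (a point): point where the middle of a pen's axis rests in the clean tray's V groove at y = 50 mm (x along the groove), 26 mm above the plate. The groove is two white saddles, 12 mm long, at 36 mm either side of this point, open between for fingers; lips 16 mm to each side, 3 mm above the point
- meter: black glucose meter, 58 x 95 x 18 mm, lying on the table, not to be disturbed; origin under its centre
- carton: small white and blue carton, 45 x 70 x 65 mm, not to be disturbed; origin under its centre
- spray_bottle: clear bottle with a white cap, 38 mm in diameter, 130 mm tall, not to be disturbed; origin under its centre
- strip_vial: green test strip vial, 36 mm in diameter, 60 mm tall, not to be disturbed; origin under its centre

How it is judged:
By the outcome, as a careful person would: the job done as asked, in the order asked, and still so for the second after the job is handed in, with the robot touching nothing.
Of pen0, pen1, pen2, pen3 only 2 to 3 are there at a start; the rules pass over those that are not, and their reading is None.
At some moment in a run one of pen0, pen1, pen2, pen3 may be knocked a few centimetres aside while the robot is not near it.
Once in a run the grip may slacken for a moment while it holds something.
It also fails if it takes over 210 s, if anything falls off the work surface, if the arm or the gripper's body presses on something with over 40 N, if the wrist force passes 120 N, or if a joint passes its speed limit or range.

## Robot

A 6-joint arm with a two-finger parallel gripper is mounted at the origin on the work surface. World frame = base frame: x ahead of the robot, y to its left, z up, the work surface at z = 0. Lengths are in m, angles in degrees, forces in N, time in s.
With the tool pointing down it reaches from about 0.4 to 0.825 m from the base axis. Payload 7 kg.
Tool frame: the origin (TCP) lies on the centre line of the jaws, within the pads' length; the fingertips stand 14 mm ahead of it and the grasp point (between the pads) lies 5 mm behind it; z points along the fingers, y is the line along which they close (so a half turn about z gives the same grasp; the last joint's range is limited). The gripper opens to 88 mm and grips with 3 to 60 N. Pads are 19 mm wide; open, the fingers measure 130 mm over their backs; the gripper's body (78 mm by 193 mm) begins 47 mm behind the grasp point.
Start: joints at [-59.066, 20.546, 0.682, 0, -70.136, -16.507], TCP at [0.168, -0.654, 0.241] pointing down, gripper open.
Joint ranges: [-176.03, 176.03], [-82.01, 121.73], [-58.28, 71.71], [-173.87, 95.51], [-174.79, -0.11], [-173.66, 173.66]. Speed limits (degrees/s): [136.94, 136.94, 172.46, 180, 180, 180].

## Interface

Orientations are given as [roll, pitch, yaw] about the fixed x, y, z axes, in that order (R = Rz(yaw) Ry(pitch) Rx(roll)).
In Python, from plant import r gives the robot as it stands.
- The arm moves only by the tool send_rows, never from a script. Its argument "steps" is a list of rows, each an object with "dp": the shift along the tool's x, y, z in mm, a list of three; "roll": the turn about the tool's z in rad; "jaw": the opening in per cent of the stroke, from 0 (shut) to 100 (fully open). In form: [{"dp": [tx, ty, tz], "roll": roll, "jaw": jaw}, ...]. A call has 1 to 5 rows; each row is the pose to reach, as a shift and turn from the pose commanded when the call began, along the tool's axes at that moment; what a row does not reach only later rows make up. A row lasts 1/8 s, in which the tool goes at most 62.5 mm and 10.7 degrees, less where a joint would pass 70% of its speed; a pose out of reach is approached as far as the arm can. A call with a gripper value outside its range is refused whole. The fingers move at their own pace and stop on an object; "newtons" is the grip in N (left out, the last holds). Time passes only in rows, so rows that repeat a pose let the fingers close. It gives the time, the measured TCP pose, the force, the opening and the grip force at its end, in the units of the state.
- r.get_state(): the state, without advancing time (a new reading comes with each control period).
- r.capture(name): name is "scene" or "side" or "wrist"; returns a dict with "image" (480x640x3 uint8, blue, green, red), "K" (3x3 intrinsics, pixels), "rvec" (rotation vector, rad) and "tvec" (3), from world to camera coordinates, as OpenCV has them. Camera axes: x right, y down, z forward; pixel columns grow to the right and rows downward; lengths in m; the calibration is good to about 2 mm. A picture is of the moment at which its call begins. There is no depth.
- r.close_job(): hands the job in; it is judged then, once.
The state is a dict: "time_s": time; "joints": joint angles; "qd": joint speeds; "joint_torque": joint torques, N m; "tcp_pos": TCP position; "eef_rot": TCP orientation; "contact_force": force on the tool from outside, world axes, zero at the start; "moment": the same for the moment, N m; "gripper_width": finger opening in m; "gripper_force": force on a finger pad.
Only numpy, scipy, OpenCV 4.12 (cv2) and the standard library are available. Lean on these libraries where they do the work, as an engineer would, in place of code of your own. Each camera call takes 0.05 s, during which the arm holds its last target. There are 200 camera calls.

## Working session

There is one attempt and no reset: what is moved stays moved. The work goes in short steps, Python scripts to look and compute and a tool call to move; the robot and the scene stay as the last step left them, time stands still between calls to the robot, and variables do not carry over. Pictures are saved under pics/ and viewed, at most 15 in all, crops included, and the job is handed in when it is done.

Besides the shell and the picture viewer there is one more tool, called as name(argument=value, ...) on one line, values as JSON. send_rows: Moves the arm, as the interface text tells. Its arguments: {"type":"object","properties":{"steps":{"type":"array","items":{"type":"object","properties":{"dp":{"type":"array","items":{"type":"number"}},"roll":{"type":"number"},"jaw":{"type":"number"}}}},"newtons":{"type":"number"}},"required":["steps"]}

```bash
mkdir -p pics; ls
python3 - <<'E'
from plant import r
import cv2,numpy as np
s=r.get_state();print(s)
for n in("scene","side"):
    c=r.capture(n);cv2.imwrite(f"pics/{n}0.png",c["image"]);print(n,c["K"],c["rvec"],c["tvec"]);np.savez(f"{n}.npz",**c)
E
```

```text
pics
{'time_s': 0.0, 'joints': array([-5.90656865e+01,  2.05931022e+01,  6.33344244e-01, -1.80025361e-02,
       -7.01356628e+01, -1.65067960e+01]), 'qd': array([-0.00478178,  0.07239952, -0.06509617,  0.02147821, -0.0198186 ,
       -0.06097733]), 'joint_torque': array([ 5.15685842e-04, -5.82707334e+01,  2.93053633e+01,  6.99657887e+00,
        6.85199499e-03, -1.77102997e-04]), 'tcp_pos': array([ 0.16802724, -0.65327438,  0.23960725]), 'eef_rot': array([ 1.79903703e+02, -1.08882760e-02, -1.65578605e+02]), 'contact_force': array([-0.32690601, -0.12244641, -0.39715681]), 'moment': array([-0.01969345, -0.02710316,  0.02464664]), 'gripper_force': 0.0, 'gripper_width': 0.08756860784836747}
scene [[622.19964301   0.         322.65780605]
 [  0.         622.19964301 243.27110421]
 [  0.           0.           1.        ]] [ 2.29702249  0.61494906 -0.25277866] [-0.48490038 -0.1329939   1.60439623]
side [[541.98598424   0.         320.3009334 ]
 [  0.         541.98598424 243.46301481]
 [  0.           0.           1.        ]] [ 0.69865104 -2.61717474  1.09614081] [0.46680676 0.24710456 0.98813015]
```

View pics/scene0.png

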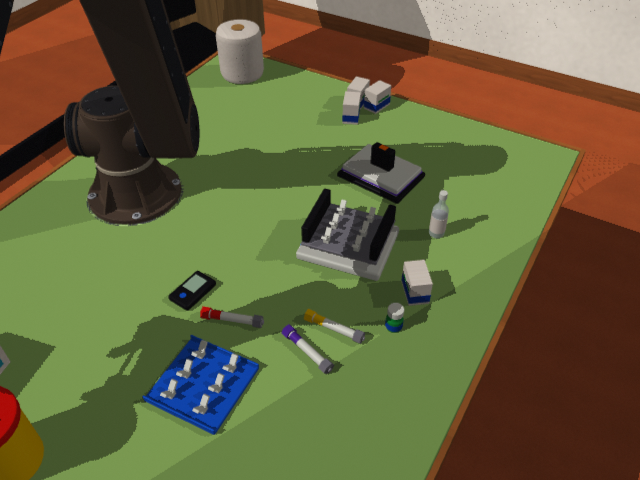

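View pics/side0.png

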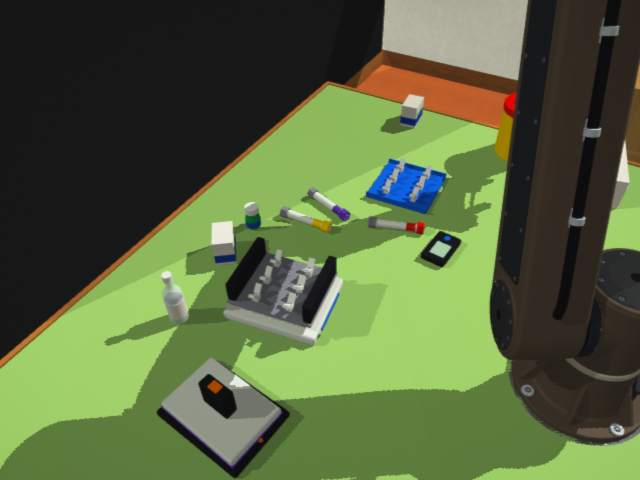

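The scene shows red pen at about (203,313)-(262,321), yellow (305,316)-(363,338), violet (283,330)-(331,369). The dock is near (348,235), the lamp on its pad near (381,172) and the clean tray near (202,383). I'll take enlarged crops to pick points accurately.

Run:
```python
import cv2
a=cv2.imread("pics/scene0.png");b=cv2.imread("pics/side0.png")
cv2.imwrite("pics/sc1.png",cv2.resize(a[135:435,140:460],None,fx=2,fy=2,interpolation=cv2.INTER_CUBIC))
cv2.imwrite("pics/sd1.png",cv2.resize(b[155:475,150:470],None,fx=1.875,fy=1.875,interpolation=cv2.INTER_CUBIC))
```

```text
(no output)
```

View pics/sc1.png

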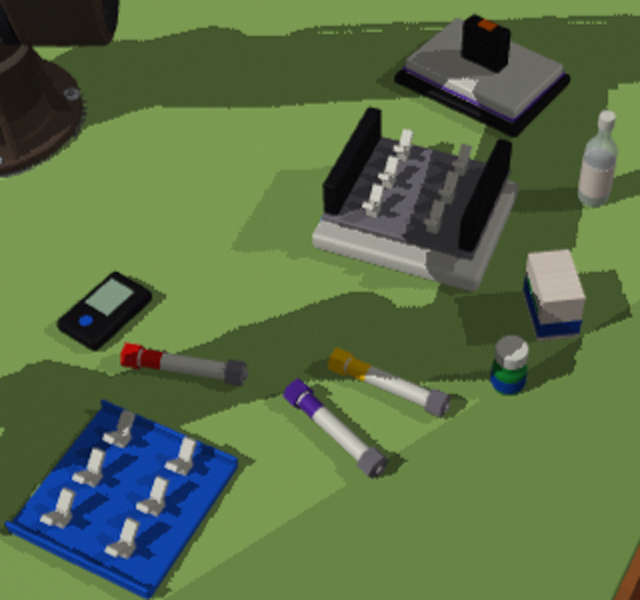

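View pics/sd1.png

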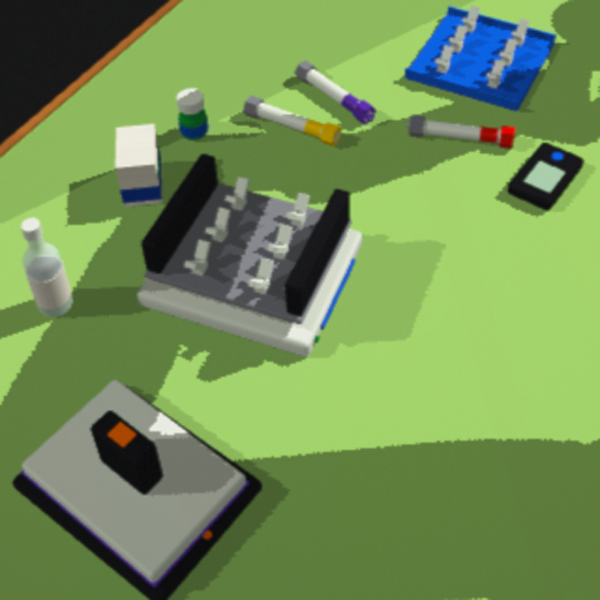

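```bash
cat > h.py <<'E'
import numpy as np,cv2
from scipy.optimize import least_squares
C={n:dict(np.load(n+".npz")) for n in("scene","side")}
def proj(c,P): return cv2.projectPoints(np.atleast_2d(np.float64(P)),c["rvec"],c["tvec"],c["K"],None)[0][:,0]
def ray(c,p,z):
    R=cv2.Rodrigues(c["rvec"])[0];o=-R.T@c["tvec"].ravel();d=R.T@np.linalg.inv(c["K"])@[p[0],p[1],1.];return o+d*(z-o[2])/d[2]
def world(M,t):
    c,s=np.cos(t[2]),np.sin(t[2]);M=np.float64(M);return np.c_[t[0]+c*M[:,0]-s*M[:,1],t[1]+s*M[:,0]+c*M[:,1],M[:,2]]
def fit(obs,g): # obs list of (cam, M Nx3 m, pix Nx2)
    f=lambda t:np.concatenate([(proj(c,world(M,t))-p).ravel() for c,M,p in obs])
    s=[least_squares(f,[g[0],g[1],a],loss="soft_l1",x_scale=[.1,.1,1]) for a in np.arange(0,6.28,.8)]
    s=min(s,key=lambda q:q.cost);s.x[2]=(s.x[2]+np.pi)%(2*np.pi)-np.pi
    return s.x,f(s.x).reshape(-1,2)
E
cat > m1.py <<'E'
from h import *
sc=lambda L:np.array(L)/2+[140,135]
sd=lambda L:np.array(L)/1.875+[150,155]
def run(n,Ms,ps,Md,pd):
    z=Ms[0][2];g=ray(C["scene"],sc(ps).mean(0),z)
    t,res=fit([(C["scene"],Ms,sc(ps)),(C["side"],Md,sd(pd))],g)
    print(n,t[:2].round(4),np.degrees(t[2]).round(2),res.round(1).tolist())
    return t
for n,a,b in(("red",[(127,356),(241,373)],[(511,136),(412,125)]),("yel",[(333,361),(447,405)],[(337,132),(247,107)]),("vio",[(290,389),(378,464)],[(371,114),(299,70)])):
    M=np.array([(-.064,0,.012),(.064,0,.012)]);run(n,M,a,M,b)
z=.096
run("dock",np.array([(-.08,.072,z),(-.08,-.072,z),(.08,.072,z),(.08,-.072,z)]),[(376,109),(331,184),(504,142),(468,217)],
 np.array([(.08,-.072,z),(.08,.072,z),(-.08,-.072,z),(-.08,.072,z)]),[(211,157),(150,243),(345,192),(295,277)])
q=lambda a,b,z:np.array([(-a,-b,z),(-a,b,z),(a,b,z),(a,-b,z)])
run("clean",q(.08,.08,.01),[(8,523),(103,402),(238,460),(150,597)],q(.08,.08,.01),[(555,40),(520,108),(407,75),(450,8)])
run("lamp",q(.086,.06,.036),[(403,70),(478,17),(565,75),(517,122)],q(.086,.06,.036),[(246,480),(155,583),(22,468),(114,381)])
E
python3 m1.py
```

```text
red [ 0.4599 -0.2118] 18.65 [[-1.6, -1.6], [-0.1, -0.6], [-0.2, -0.8], [-1.6, -1.6]]
yel [ 0.6589 -0.126 ] 4.54 [[-0.5, -0.3], [-1.3, -0.9], [-1.3, -0.8], [-0.8, -2.2]]
vio [ 0.637  -0.2004] -14.71 [[-0.6, -0.4], [-0.1, -0.8], [-1.4, -1.4], [0.1, -1.0]]
dock [0.5646 0.105 ] 9.79 [[-2.7, -2.2], [-2.5, 0.0], [-1.2, -3.1], [-1.6, 1.4], [-1.8, -3.2], [-1.1, -0.4], [-1.3, -3.7], [-0.9, 3.5]]
clean [ 0.5011 -0.3654] 3.5 [[-1.9, 0.1], [-0.4, -1.3], [-0.5, -0.8], [-1.7, -2.0], [-0.8, -1.7], [-2.3, -1.8], [-2.7, -2.2], [-2.1, -0.1]]
lamp [0.5149 0.3816] -7.94 [[-0.9, -8.4], [-12.1, -3.4], [-1.7, -8.3], [-2.9, -8.3], [-0.1, -1.2], [-2.1, -0.5], [-2.6, -0.3], [-0.3, -1.1]]
```

```bash
cat > go.py <<'E'
import sys,numpy as np
from plant import r
# usage: go.py x y z yaw [x y z yaw ...] : dp (mm) and roll (rad) chain, each from the previous target
s=r.get_state();p=s["tcp_pos"];w=s["eef_rot"][2]
print("t",round(s["time_s"],1),"tcp",p.round(4),"rot",s["eef_rot"].round(2),"w",round(s["gripper_width"]*1e3,1),"F",s["contact_force"].round(1))
A=np.array(sys.argv[1:],float).reshape(-1,4)
for a in A:
    d=(a[:3]-p)*1e3;y=np.radians(w);c,n=np.cos(y),np.sin(y)
    k=(w-a[3]+90)%180-90 if len(sys.argv)<0 else (w-a[3]+180)%360-180
    print("dp",[round(c*d[0]+n*d[1],1),round(n*d[0]-c*d[1],1),round(-d[2],1)],"roll",round(np.radians(k),3),"rows",round(max(np.linalg.norm(d)/62.5,abs(k)/10.7),1))
    p,w=a[:3],a[3]
E
python3 go.py 0.54 -0.22 0.40 -175
```

```text
t 0.1 tcp [ 0.168  -0.6533  0.2397] rot [ 1.7991e+02 -1.0000e-02 -1.6558e+02] w 87.5 F [-0.1  0.  -0.5]
dp [np.float64(-468.1), np.float64(327.1), np.float64(-160.3)] roll 0.164 rows 9.5
```

```bash
python3 -c "
from h import *
for p,z in(((12,400),.12),((20,480),0),((395,325),0.0),((417,290),.03),((439,232),.02),((192,290),.01)):print(p,ray(C['scene'],p,z).round(3))
print(ray(C['side'],(515,105),.12), ray(C['side'],(515,150),.0))"
```

```text
(12, 400) [ 0.305 -0.603  0.12 ]
(20, 480) [ 0.348 -0.676  0.   ]
(395, 325) [ 0.765 -0.052  0.   ]
(417, 290) [0.773 0.034 0.03 ]
(439, 232) [0.743 0.233 0.02 ]
(192, 290) [ 0.343 -0.195  0.01 ]
[ 0.33572692 -0.68369779  0.12      ] [ 0.30175481 -0.66300152  0.        ]
```

send_rows(steps=[{"dp": [0, 0, -60]}, {"dp": [0, 0, -120]}, {"dp": [0, 0, -160]}, {"dp": [-50, 35, -160]}, {"dp": [-100, 70, -160]}])

```text
invalid input
```

send_rows(steps=[{"dp": [-50, 35, 0]}, {"dp": [-100, 70, 0]}, {"dp": [-150, 105, 0]}, {"dp": [-200, 140, 0]}, {"dp": [-250, 175, 0]}])

```text
invalid input
```

send_rows(steps=[{"dp": [-50, 35, 0], "roll": 0.08}, {"dp": [-100, 70, 0], "roll": 0.16}, {"dp": [-118, 82, 0], "roll": 0.164}, {"dp": [-118, 82, 0], "roll": 0.164}, {"dp": [-118, 82, 0], "roll": 0.164}])

```text
invalid input
```

```bash
python3 go.py
python3 - <<'E'
from plant import r
import cv2,numpy as np
c=r.capture("wrist");cv2.imwrite("pics/w1.png",c["image"]);np.savez("w1.npz",**c)
E
```

```text
t 0.1 tcp [ 0.168  -0.6533  0.2397] rot [ 1.7991e+02 -1.0000e-02 -1.6558e+02] w 87.5 F [-0.1  0.  -0.5]
```

View pics/w1.png

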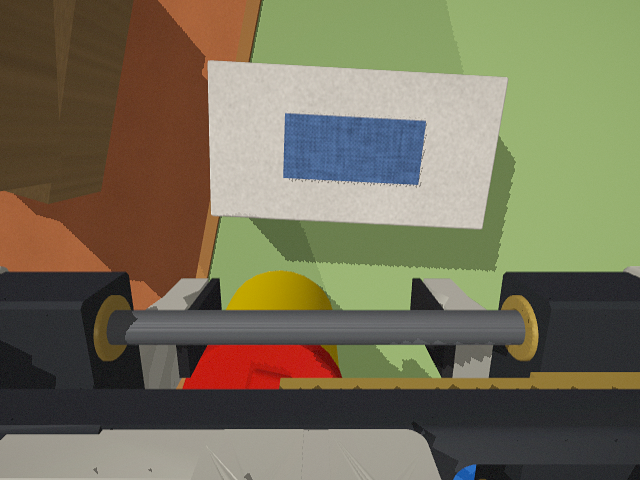

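The wrist view shows the fingers in the lower half (pads near (200,320) and (430,320)), a red jar below and a box ahead at (355,140). The rows were refused, so every key is needed. I'll resend them complete.

send_rows(steps=[{"dp": [0, 0, -60], "roll": 0, "jaw": 100}, {"dp": [0, 0, -120], "roll": 0, "jaw": 100}, {"dp": [0, 0, -160], "roll": 0, "jaw": 100}, {"dp": [-50, 35, -160], "roll": 0, "jaw": 100}, {"dp": [-100, 70, -160], "roll": 0, "jaw": 100}], newtons=25)

```text
time_s: 0.78
tcp_pos: [0.248, -0.5601, 0.4002]
eef_rot: [180.0, 0.0, -165.7]
contact_force: [0.8, -0.4, -0.2]
gripper_width: 0.0873
gripper_force: 0.0
```

send_rows(steps=[{"dp": [-50, 35, 0], "roll": 0, "jaw": 100}, {"dp": [-100, 70, 0], "roll": 0, "jaw": 100}, {"dp": [-150, 105, 0], "roll": 0, "jaw": 100}, {"dp": [-200, 140, 0], "roll": 0, "jaw": 100}, {"dp": [-250, 175, 0], "roll": 0, "jaw": 100}])

```text
time_s: 1.4
tcp_pos: [0.447, -0.3274, 0.4006]
eef_rot: [-180.0, 0.0, -165.6]
contact_force: [1.5, -0.3, 0.0]
gripper_width: 0.0877
gripper_force: 0.0
```

send_rows(steps=[{"dp": [-50, 35, 0], "roll": 0.08, "jaw": 100}, {"dp": [-100, 70, 0], "roll": 0.16, "jaw": 100}, {"dp": [-118, 82, 0], "roll": 0.164, "jaw": 100}, {"dp": [-118, 82, 0], "roll": 0.164, "jaw": 100}])

```text
time_s: 1.9
tcp_pos: [0.5407, -0.2193, 0.3998]
eef_rot: [180.0, -0.1, -174.8]
contact_force: [0.2, -0.0, 0.2]
gripper_width: 0.0878
gripper_force: 0.0
```

```bash
python3 go.py
cat > cap.py <<'E'
import sys,cv2,numpy as np
from plant import r
n,k=sys.argv[1:3];c=r.capture(k);cv2.imwrite(f"pics/{n}.png",c["image"]);np.savez(n+".npz",**c)
E
python3 cap.py w2 wrist
python3 - <<'E'
from h import *
c=np.load("w2.npz")
for n,p in dict(red=(.46,-.212,.012),yel=(.659,-.126,.012),vio=(.637,-.2,.012),dock=(.565,.105,.05),clean=(.501,-.365,.01)).items():print(n,proj(c,p).round(0))
R=cv2.Rodrigues(c["rvec"])[0];print(-R.T@c["tvec"].ravel(),R[2])
E
```

```text
t 1.9 tcp [ 0.5407 -0.2193  0.3998] rot [ 1.7998e+02 -7.0000e-02 -1.7482e+02] w 87.8 F [ 0.2 -0.   0.2]
red [[325. 133.]]
yel [[369. 273.]]
vio [[322. 255.]]
dock [[548. 233.]]
clean [[214. 153.]]
[ 0.47064131 -0.22515344  0.54335629] [ 0.25981878  0.02428399 -0.965352  ]
```

View pics/w2.png

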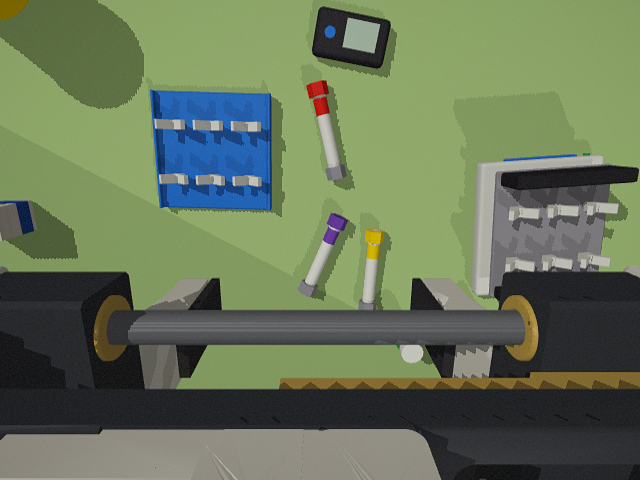

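The wrist view shows red (316,82)-(336,180), violet (338,215)-(307,294), yellow (374,230)-(368,309) and clean tray corners near (155,92), (270,94), (271,209), (161,208). All are within 3 px of my predictions. I'll refine with this view.

```bash
python3 - <<'E'
from h import *
c=dict(np.load("w2.npz"))
M=[(-.065,0,.012),(.065,0,.012)]
for n,p in dict(red=[(317,82),(336.5,179)],vio=[(338.5,215),(307,293)],yel=[(374.5,230),(368.5,309)]).items():
    t,e=fit([(c,M,np.array(p))],ray(c,np.mean(p,0),.012));print(n,t[:2].round(4),np.degrees(t[2]).round(1),e.round(1).tolist())
q=[(-.08,.08,.01),(.08,.08,.01),(.08,-.08,.01)]
t,e=fit([(c,q,np.array([(270,94),(271,209),(161,208)]))],(.5,-.365));print("clean",t[:2].round(4),np.degrees(t[2]).round(1),e.round(1).tolist())
# saddles of clean: tops of lips (z = plate+29mm)
print(proj(c,world([(sx*.036,sy*.05,.01) for sx in(-1,1) for sy in(-1,0,1)],t)).round(0).tolist())
E
python3 go.py 0.637 -0.2 0.2 165
```

```text
red [ 0.459  -0.2098] 17.5 [[0.1, 0.4], [-0.1, -0.5]]
vio [ 0.6365 -0.1994] -15.7 [[-0.1, 0.4], [0.1, -0.5]]
yel [ 0.6547 -0.1226] 3.4 [[0.0, -0.7], [-0.0, 0.9]]
clean [ 0.5013 -0.3658] 3.9 [[-0.1, -0.7], [-0.1, 1.3], [0.2, -0.1]]
[[176.0, 125.0], [212.0, 126.0], [248.0, 127.0], [180.0, 178.0], [215.0, 179.0], [250.0, 179.0]]
t 1.9 tcp [ 0.54   -0.2202  0.4002] rot [ 1.8000e+02 -6.0000e-02 -1.7488e+02] w 87.7 F [-0.7 -1.1 -0.5]
dp [np.float64(-98.4), np.float64(11.4), np.float64(200.2)] roll 0.351 rows 3.6
```

```bash
python3 go.py 0.6365 -0.1998 0.1 164.5
```

```text
t 1.9 tcp [ 0.54   -0.2202  0.4002] rot [ 1.8000e+02 -6.0000e-02 -1.7488e+02] w 87.7 F [-0.7 -1.1 -0.5]
dp [np.float64(-98.0), np.float64(11.7), np.float64(300.2)] roll 0.36 rows 5.1
```

send_rows(steps=[{"dp": [-20, 2.3, 58], "roll": 0.09, "jaw": 55}, {"dp": [-40, 4.7, 116], "roll": 0.18, "jaw": 55}, {"dp": [-60, 7, 174], "roll": 0.27, "jaw": 55}, {"dp": [-80, 9.4, 232], "roll": 0.36, "jaw": 55}, {"dp": [-98, 11.7, 290], "roll": 0.36, "jaw": 55}])

```text
time_s: 2.58
tcp_pos: [0.6364, -0.2017, 0.1094]
eef_rot: [-180.0, 0.1, 164.3]
contact_force: [1.6, -0.0, 0.2]
gripper_width: 0.0495
gripper_force: 0.0
```

```bash
python3 cap.py w3 wrist; python3 cap.py s3 scene; python3 go.py 0.6365 -0.1998 0.019 164.5
python3 - <<'E'
import cv2,numpy as np
a=cv2.imread("pics/w3.png");cv2.imwrite("pics/m3.png",np.vstack([a[::1],])) 
b=cv2.imread("pics/s3.png");d=cv2.absdiff(b,cv2.imread("pics/scene0.png"))[190:400,150:420].max(2);ys,xs=np.where(d>60);print(len(xs),np.bincount(xs//20*20+150)[150::20])
E
```

```text
t 2.7 tcp [ 0.6327 -0.2007  0.1029] rot [-179.91   -0.65  164.29] w 48.7 F [-1.   0.  -0.7]
dp [np.float64(-3.4), np.float64(1.9), np.float64(83.9)] roll -0.004 rows 1.3
13197 [ 669  874  577  270  388  353 1844 2087 1536 1297 1304  828  702  468]
```

View pics/w3.png

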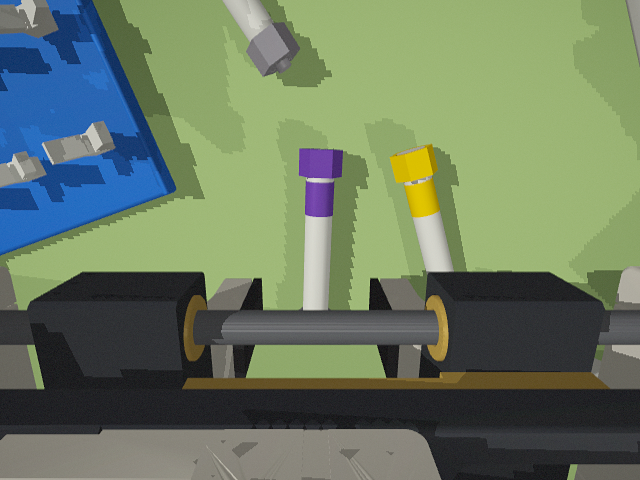

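The violet pen is centred between the pads at x≈316, aligned with the tool. Descending to grip.

send_rows(steps=[{"dp": [0, 0, 50], "roll": 0, "jaw": 55}, {"dp": [0, 0, 85], "roll": 0, "jaw": 55}, {"dp": [0, 0, 91], "roll": 0, "jaw": 55}, {"dp": [0, 0, 91], "roll": 0, "jaw": 55}, {"dp": [0, 0, 91], "roll": 0, "jaw": 0}])

```text
time_s: 3.3
tcp_pos: [0.6379, -0.2006, 0.0221]
eef_rot: [180.0, 0.2, 164.4]
contact_force: [1.1, 0.0, -0.9]
gripper_width: 0.0424
gripper_force: 0.0
```

send_rows(steps=[{"dp": [0, 0, 0], "roll": 0, "jaw": 0}, {"dp": [0, 0, 0], "roll": 0, "jaw": 0}, {"dp": [0, 0, 0], "roll": 0, "jaw": 0}, {"dp": [0, 0, 0], "roll": 0, "jaw": 0}])

```text
time_s: 3.8
tcp_pos: [0.6368, -0.2002, 0.0201]
eef_rot: [180.0, 0.0, 164.4]
contact_force: [-1.0, 0.5, 5.3]
gripper_width: 0.0171
gripper_force: 24.9
```

send_rows(steps=[{"dp": [0, 0, -40], "roll": 0, "jaw": 0}, {"dp": [0, 0, -100], "roll": 0, "jaw": 0}, {"dp": [0, 0, -160], "roll": 0, "jaw": 0}, {"dp": [0, 0, -220], "roll": 0, "jaw": 0}, {"dp": [0, 0, -280], "roll": 0, "jaw": 0}])

```text
time_s: 4.42
tcp_pos: [0.6361, -0.2, 0.3014]
eef_rot: [180.0, -0.0, 164.4]
contact_force: [1.5, 0.3, -0.6]
gripper_width: 0.0172
gripper_force: 24.8
```

```bash
python3 go.py 0.62 0.105 0.36 -170.2
```

```text
t 4.4 tcp [ 0.6361 -0.2     0.3014] rot [ 1.7999e+02 -2.0000e-02  1.6441e+02] w 17.2 F [ 1.5  0.3 -0.6]
dp [np.float64(97.4), np.float64(289.5), np.float64(-58.6)] roll -0.443 rows 5.0
```

```bash
python3 go.py 0.58 0.23 0.42 -170.2
```

```text
t 4.4 tcp [ 0.6361 -0.2     0.3014] rot [ 1.7999e+02 -2.0000e-02  1.6441e+02] w 17.2 F [ 1.5  0.3 -0.6]
dp [np.float64(169.5), np.float64(399.1), np.float64(-118.6)] roll -0.443 rows 7.2
```

send_rows(steps=[{"dp": [21, 50, -15], "roll": 0, "jaw": 0}, {"dp": [42, 100, -30], "roll": 0, "jaw": 0}, {"dp": [63, 150, -45], "roll": 0, "jaw": 0}, {"dp": [85, 200, -60], "roll": 0, "jaw": 0}])

```text
time_s: 4.92
tcp_pos: [0.6078, 0.017, 0.3597]
eef_rot: [-180.0, -0.0, 164.4]
contact_force: [0.1, 0.1, -0.8]
gripper_width: 0.0171
gripper_force: 24.8
```

send_rows(steps=[{"dp": [21, 50, -15], "roll": -0.15, "jaw": 0}, {"dp": [42, 100, -30], "roll": -0.3, "jaw": 0}, {"dp": [63, 150, -45], "roll": -0.443, "jaw": 0}, {"dp": [85, 199, -59], "roll": -0.443, "jaw": 0}, {"dp": [85, 199, -59], "roll": -0.443, "jaw": 0}])

```text
time_s: 5.55
tcp_pos: [0.5795, 0.2334, 0.4185]
eef_rot: [180.0, 0.0, -170.0]
contact_force: [-0.4, -0.4, -1.0]
gripper_width: 0.0172
gripper_force: 24.8
```

```bash
python3 go.py; python3 cap.py w4 wrist
```

```text
t 5.5 tcp [0.5795 0.2334 0.4185] rot [ 179.97    0.   -169.98] w 17.2 F [-0.4 -0.4 -1. ]
```

View pics/w4.png

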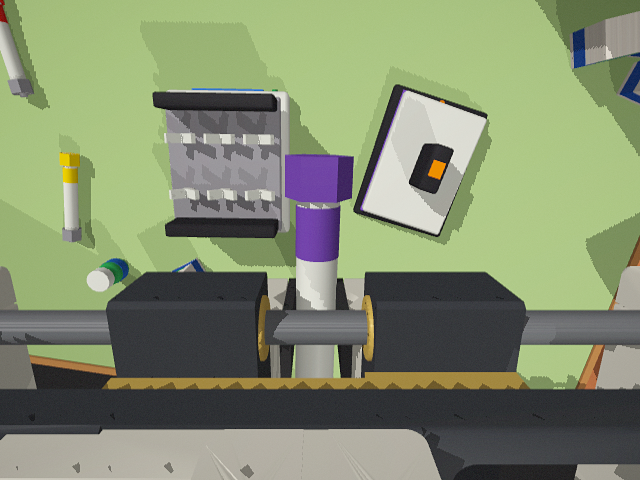

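The view shows the dock rails at about (153-277, 94-110) and (166-277, 219-236), and the lamp's white face with corners (401,87), (487,117), (437,236), (358,210). I'll fit box silhouettes to them.

```bash
cat > sil.py <<'E'
from h import *
from scipy.optimize import minimize
def box(cx,cy,hx,hy,z0,z1):return [(cx+i*hx,cy+j*hy,z) for i in(-1,1) for j in(-1,1) for z in(z0,z1)]
S=4
def ren(c,t,boxes):
    m=np.zeros((480,640),np.uint8)
    for b in boxes:
        h=cv2.convexHull(proj(c,world(b,t)).astype(np.float32));cv2.fillConvexPoly(m,(h*16).astype(np.int32),255,cv2.LINE_AA,4)
    return m/255.
def silfit(c,mask,t0,boxes,roi):
    x0,x1,y0,y1=roi;k=mask[y0:y1,x0:x1].astype(float)
    f=lambda t:np.abs(ren(c,t,boxes)[y0:y1,x0:x1]-k).sum()
    q=minimize(f,t0,method="Nelder-Mead",options=dict(initial_simplex=np.array(t0)+np.array([[0,0,0],[.012,0,0],[0,.012,0],[0,0,.08]]),xatol=1e-4,maxiter=400))
    return q.x,q.fun,k.sum()
RAILS=[box(s*.08,0,.009,.072,.05,.096) for s in(-1,1)]
LAMP=[box(0,0,.086,.06,.014,.036)]
if __name__=="__main__":
    c=dict(np.load("w4.npz"));I=c["image"];g=I.max(2)
    t,f,n=silfit(c,g<42,[.565,.105,.17],RAILS,(145,283,80,245));print("dock",t[:2].round(4),np.degrees(t[2]).round(2),f,n)
    hs=cv2.cvtColor(I,cv2.COLOR_BGR2HSV);pad=(g<60)
    w=((hs[...,1]<60)&(g>120)).astype(np.uint8);w=cv2.morphologyEx(w,cv2.MORPH_CLOSE,np.ones((3,3)))
    # top face hull
    n,l,st,ce=cv2.connectedComponentsWithStats(w);k=l[205,420];h=cv2.convexHull(np.argwhere(l==k)[:,::-1].astype(np.int32));m=np.zeros_like(w);cv2.fillConvexPoly(m,h,1)
    print("lampquad",cv2.approxPolyDP(h,6,True)[:,0].tolist())
    for a in(-.15,-.25):
        t,f,n=silfit(c,m,[.515,.382,a],[box(0,0,.086,.06,.036,.0361)],(340,500,70,250));print("lamp",t[:2].round(4),np.degrees(t[2]).round(2),f,n)
    o=I.copy()
    for b in[box(s*.036,y,.006,.016,.05,.079) for s in(-1,1) for y in(-.05,0,.05)]:pass
    print(c["K"][0,0])
E
python3 sil.py
```

```text
dock [0.5664 0.1085] 8.83 3541.6196078431376 1480.0
lampquad [[486, 119], [436, 234], [363, 210], [404, 92]]
lamp [0.5195 0.3745] -8.25 201.98039215686273 10960.0
lamp [0.5193 0.3745] -8.25 201.67450980392158 10960.0
370.09093896991163
```

Run:
```python
from sil import *
c=dict(np.load("w4.npz"));I=c["image"];g=I.max(2)
print(g[85:115:2,220],g[212:245:2,220],g[100,148:170:2],g[228,160:174:2],g[100,268:290:2],g[228,268:290:2])
for T in(35,50,60,70):
    for hh in (.05,):
        t,f,n=silfit(c,g<T,[.565,.105,.17],RAILS,(148,281,84,243));print("dock",T,t[:2].round(4),np.degrees(t[2]).round(2),f,n)
```

```text
[182 184 201 217  78  54  53  56  52  49  46  38  25 105 110] [142 140 144  53  34  34  40  46  48  45  44  43  38 144 147 145 146] [195 197 210  45  50  47  50  50  48  49  52] [182 184 195  42  45  42  47] [ 56  55  35  27  17 159 129 225 223 189 149] [ 44  47  46  33  10  67 105 140 139 164 158]
dock 35 [0.5918 0.3029] -16.57 752.0 752.0
dock 50 [0.5667 0.1078] 8.93 2060.1098039215685 2960.0
dock 60 [0.5664 0.1085] 8.86 922.3960784313726 4100.0
dock 70 [0.5663 0.1083] 8.68 824.4196078431372 4206.0
```

```bash
python3 go.py 0.558 0.156 0.13 -171
```

```text
t 5.6 tcp [0.5796 0.2317 0.4181] rot [-1.8000e+02 -3.0000e-02 -1.7005e+02] w 17.4 F [-0.1  0.4 -0.7]
dp [np.float64(34.4), np.float64(-70.8), np.float64(288.1)] roll 0.017 rows 4.8
```

send_rows(steps=[{"dp": [14, -29, 40], "roll": 0.017, "jaw": 0}, {"dp": [28, -58, 80], "roll": 0.017, "jaw": 0}, {"dp": [34, -71, 138], "roll": 0.017, "jaw": 0}, {"dp": [34, -71, 195], "roll": 0.017, "jaw": 0}, {"dp": [34, -71, 250], "roll": 0.017, "jaw": 0}])

```text
time_s: 6.22
tcp_pos: [0.5582, 0.1523, 0.1669]
eef_rot: [180.0, 0.0, -171.3]
contact_force: [1.0, 0.3, -0.9]
gripper_width: 0.0174
gripper_force: 24.9
```

send_rows(steps=[{"dp": [0, 0, 38], "roll": 0, "jaw": 0}, {"dp": [0, 0, 38], "roll": 0, "jaw": 0}])

```text
time_s: 6.48
tcp_pos: [0.5566, 0.1518, 0.1276]
eef_rot: [-179.9, -0.4, -171.3]
contact_force: [0.6, 0.3, 0.3]
gripper_width: 0.0173
gripper_force: 24.9
```

```bash
python3 cap.py w5 wrist;python3 go.py 0.558 0.156 0.083 -171
```

```text
t 6.5 tcp [0.5583 0.1528 0.1301] rot [-1.7991e+02 -1.3000e-01 -1.7123e+02] w 16.9 F [1.1 1.1 0.5]
dp [np.float64(-0.2), np.float64(3.2), np.float64(47.1)] roll -0.004 rows 0.8
```

View pics/w5.png

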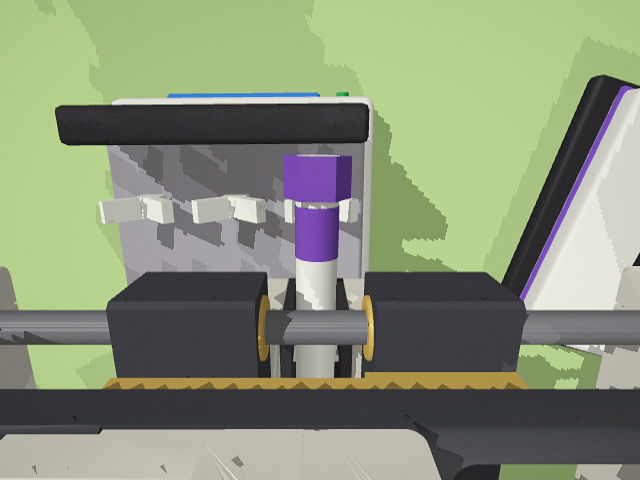

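The violet pen sits at x≈318 and its groove's saddle is centred near x≈321, at 92 px per 50 mm. The alignment is good and needs only about +1.5 mm. I'll check x from the rail edge.

Run:
```python
from sil import *
c=dict(np.load("w5.npz"));g=c["image"].max(2)
B=[box(-.08,0,.009,.072,.05,.096)]
for T in(60,75):
    t,f,n=silfit(c,g<T,[.565,.106,.154],B,(40,365,100,150));print("dock",T,t[:2].round(4),np.degrees(t[2]).round(2),f,n)
t=[.5657,.1055,.154]
print(proj(c,world([(-.036,y+s*.016,.079) for y in(-.05,0,.05) for s in(-1,1)],t)).round(0).tolist(), proj(c,world([(-.089,-.072,.096),(-.089,.072,.096),(-.071,-.072,.096)],t)).round(0).tolist())
```

```text
dock 60 [0.5663 0.1095] 9.13 1411.7568627450983 11784.0
dock 75 [0.5663 0.1092] 9.14 1003.6431372549021 12170.0
[[100.0, 211.0], [161.0, 211.0], [195.0, 211.0], [255.0, 211.0], [290.0, 211.0], [350.0, 211.0]] [[47.0, 101.0], [370.0, 101.0], [55.0, 143.0]]
```

send_rows(steps=[{"dp": [0, 2.3, 25], "roll": 0, "jaw": 0}, {"dp": [0, 2.3, 40], "roll": 0, "jaw": 0}, {"dp": [0, 2.3, 46], "roll": 0, "jaw": 0}, {"dp": [0, 2.3, 46], "roll": 0, "jaw": 0}, {"dp": [0, 2.3, 46], "roll": 0, "jaw": 0}])

```text
time_s: 7.15
tcp_pos: [0.5587, 0.1565, 0.0854]
eef_rot: [180.0, 0.1, -171.2]
contact_force: [-0.4, -1.5, 0.1]
gripper_width: 0.0171
gripper_force: 24.9
```

send_rows(steps=[{"dp": [0, 0, 0], "roll": 0, "jaw": 20}, {"dp": [0, 0, 0], "roll": 0, "jaw": 32}, {"dp": [0, 0, 0], "roll": 0, "jaw": 32}, {"dp": [0, 0, 0], "roll": 0, "jaw": 32}])

```text
time_s: 7.65
tcp_pos: [0.5583, 0.1565, 0.0846]
eef_rot: [180.0, 0.0, -171.2]
contact_force: [0.5, 0.5, 0.0]
gripper_width: 0.0279
gripper_force: 0.0
```

send_rows(steps=[{"dp": [0, 0, -20], "roll": 0, "jaw": 32}, {"dp": [0, 0, -60], "roll": 0, "jaw": 32}, {"dp": [0, 0, -120], "roll": 0, "jaw": 32}, {"dp": [0, 0, -160], "roll": 0, "jaw": 32}, {"dp": [0, 0, -160], "roll": 0, "jaw": 32}])

```text
time_s: 8.28
tcp_pos: [0.5598, 0.1572, 0.2486]
eef_rot: [179.9, 0.4, -171.2]
contact_force: [0.1, 0.2, -0.5]
gripper_width: 0.0281
gripper_force: 0.0
```

```bash
python3 go.py 0.59 -0.02 0.36 -176; python3 cap.py s6 scene; python3 cap.py w6 wrist
python3 - <<'E'
import cv2,numpy as np
a=cv2.imread("pics/s6.png")
cv2.imwrite("pics/m6.png",np.hstack([cv2.resize(a[150:400,180:440],(520,500)),cv2.resize(cv2.imread("pics/w6.png")[:300,:],(280,131)).repeat(1,0) if 0 else cv2.copyMakeBorder(cv2.resize(cv2.imread("pics/w6.png")[60:400,150:470],(280,298)),0,202,0,0,0)]))
E
```

```text
t 8.3 tcp [0.5598 0.1572 0.2486] rot [ 179.86    0.38 -171.17] w 28.1 F [ 0.1  0.2 -0.5]
dp [np.float64(-2.6), np.float64(-179.7), np.float64(-111.4)] roll 0.084 rows 3.4
```

View pics/m6.png

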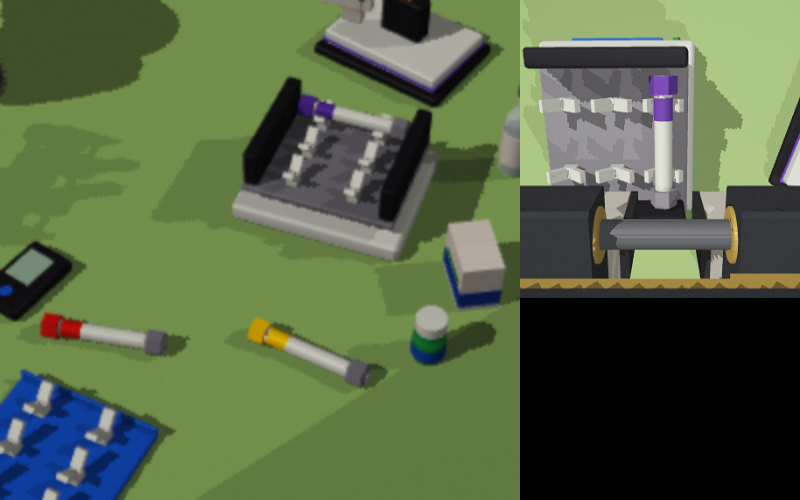

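Violet rests in groove 2 and is released. Yellow at (308,315)-(359,337) and red at (202,312)-(260,321) haven't moved. Next is yellow.

```bash
python3 go.py 0.655 -0.1228 0.11 -176.5
```

```text
t 8.4 tcp [0.558  0.1564 0.2445] rot [ 1.7996e+02  1.0000e-02 -1.7120e+02] w 28.2 F [ 0.5 -0.8 -0.8]
dp [np.float64(-53.1), np.float64(-290.8), np.float64(134.5)] roll 0.093 rows 5.2
```

send_rows(steps=[{"dp": [-11, -60, 0], "roll": 0.02, "jaw": 60}, {"dp": [-22, -120, 0], "roll": 0.04, "jaw": 60}, {"dp": [-33, -180, 0], "roll": 0.06, "jaw": 60}, {"dp": [-44, -240, 10], "roll": 0.08, "jaw": 60}, {"dp": [-53, -291, 30], "roll": 0.093, "jaw": 60}])

```text
time_s: 9.0
tcp_pos: [0.6554, -0.1253, 0.213]
eef_rot: [-180.0, -0.1, -176.6]
contact_force: [0.8, 0.5, -0.1]
gripper_width: 0.0527
gripper_force: 0.0
```

send_rows(steps=[{"dp": [0, 0, 55], "roll": 0, "jaw": 60}, {"dp": [0, 0, 104], "roll": 0, "jaw": 60}, {"dp": [0, 0, 104], "roll": 0, "jaw": 60}, {"dp": [0, 0, 104], "roll": 0, "jaw": 60}])

```text
time_s: 9.5
tcp_pos: [0.6559, -0.1231, 0.1115]
eef_rot: [-180.0, 0.0, -176.5]
contact_force: [0.0, -0.3, 0.6]
gripper_width: 0.0524
gripper_force: 0.0
```

```bash
python3 cap.py w7 wrist; python3 go.py 0.655 -0.1228 0.019 -176.5
cat > blob.py <<'E'
import sys;from h import *
n,z=sys.argv[1],float(sys.argv[2]);c=dict(np.load(n+".npz"));h=cv2.cvtColor(c["image"],cv2.COLOR_BGR2HSV)
for k,(a,b) in dict(red=(0,4),orange=(7,14),yellow=(20,29),violet=(128,145)).items():
    m=((h[...,0]>=a)&(h[...,0]<=b)&(h[...,1]>150)&(h[...,2]>70)).astype(np.uint8)
    if len(sys.argv)>3: m[265:]=0
    N,l,s,ce=cv2.connectedComponentsWithStats(m)
    for i in range(1,N):
        if s[i,4]>40: print(k,s[i].tolist(),ce[i].round(1),ray(c,ce[i],z).round(4)[:2])
E
python3 blob.py w7 .012 1
```

```text
t 9.6 tcp [ 0.6565 -0.1229  0.1126] rot [-1.7997e+02  1.4000e-01 -1.7647e+02] w 52.8 F [ 0.5 -0.1  1.2]
dp [np.float64(1.5), np.float64(0.2), np.float64(93.6)] roll 0.001 rows 1.5
yellow [295, 148, 43, 30, 1229] [315.9 162.3] [ 0.6    -0.1258]
yellow [301, 181, 29, 35, 956] [314.8 198.1] [ 0.6231 -0.125 ]
```

send_rows(steps=[{"dp": [0, 0, 50], "roll": 0, "jaw": 60}, {"dp": [0, 0, 85], "roll": 0, "jaw": 60}, {"dp": [0, 0, 92], "roll": 0, "jaw": 60}, {"dp": [0, 0, 92], "roll": 0, "jaw": 60}, {"dp": [0, 0, 92], "roll": 0, "jaw": 0}])

```text
time_s: 10.18
tcp_pos: [0.6568, -0.123, 0.021]
eef_rot: [-180.0, 0.2, -176.5]
contact_force: [-1.0, -0.7, 0.7]
gripper_width: 0.0476
gripper_force: 0.0
```

send_rows(steps=[{"dp": [0, 0, 0], "roll": 0, "jaw": 0}, {"dp": [0, 0, 0], "roll": 0, "jaw": 0}, {"dp": [0, 0, 0], "roll": 0, "jaw": 0}, {"dp": [0, 0, 0], "roll": 0, "jaw": 0}])

```text
time_s: 10.68
tcp_pos: [0.6554, -0.1231, 0.0189]
eef_rot: [-180.0, 0.0, -176.5]
contact_force: [-0.3, -0.8, 3.6]
gripper_width: 0.017
gripper_force: 24.9
```

send_rows(steps=[{"dp": [0, 0, -40], "roll": 0, "jaw": 0}, {"dp": [0, 0, -100], "roll": 0, "jaw": 0}, {"dp": [0, 0, -160], "roll": 0, "jaw": 0}, {"dp": [0, 0, -180], "roll": 0, "jaw": 0}, {"dp": [0, 0, -180], "roll": 0, "jaw": 0}])

```text
time_s: 11.3
tcp_pos: [0.656, -0.123, 0.2006]
eef_rot: [180.0, 0.2, -176.5]
contact_force: [-0.1, 0.4, -1.0]
gripper_width: 0.0176
gripper_force: 24.9
```

```bash
python3 go.py 0.566 0.107 0.2 -171.0
```

```text
t 11.3 tcp [ 0.656  -0.123   0.2006] rot [ 179.99    0.22 -176.51] w 17.6 F [-0.1  0.4 -1. ]
dp [np.float64(75.9), np.float64(235.0), np.float64(0.6)] roll -0.096 rows 4.0
```

send_rows(steps=[{"dp": [19, 59, 0], "roll": -0.025, "jaw": 0}, {"dp": [38, 118, 0], "roll": -0.05, "jaw": 0}, {"dp": [57, 177, 0], "roll": -0.075, "jaw": 0}, {"dp": [75, 235, 0], "roll": -0.096, "jaw": 0}, {"dp": [75, 235, 20], "roll": -0.096, "jaw": 0}])

```text
time_s: 11.92
tcp_pos: [0.565, 0.1106, 0.1782]
eef_rot: [180.0, 0.1, -170.7]
contact_force: [0.4, 0.3, -0.2]
gripper_width: 0.0169
gripper_force: 24.9
```

send_rows(steps=[{"dp": [0, 0, 45], "roll": 0, "jaw": 0}, {"dp": [0, 0, 45], "roll": 0, "jaw": 0}, {"dp": [0, 0, 45], "roll": 0, "jaw": 0}])

```text
time_s: 12.3
tcp_pos: [0.5664, 0.1067, 0.1339]
eef_rot: [-180.0, -0.0, -171.0]
contact_force: [-0.6, 0.7, -0.1]
gripper_width: 0.017
gripper_force: 24.9
```

```bash
python3 cap.py w8 wrist; python3 go.py 0.566 0.107 0.0845 -171; python3 blob.py w8 .076 1
python3 - <<'E'
from h import *
c=dict(np.load("w8.npz"));t=[.566,.107,np.radians(9)]
print(proj(c,world([(-.036,y+s*.016,.079) for y in(-.05,0,.05) for s in(-1,1)],t)).round(0).tolist())
cv2.imwrite("pics/w8c.png",c["image"][60:400,60:560])
E
```

```text
t 12.3 tcp [0.5669 0.1069 0.1346] rot [-1.7999e+02  6.0000e-02 -1.7102e+02] w 17.0 F [ 0.2 -0.4 -1.3]
dp [np.float64(0.9), np.float64(0.2), np.float64(50.1)] roll -0.0 rows 0.8
yellow [284, 155, 69, 49, 3216] [317.8 178.2] [0.5166 0.1006]
yellow [295, 206, 45, 57, 2315] [316.6 235.1] [0.548 0.105]
violet [381, 152, 15, 34, 250] [387.7 168. ] [0.5055 0.1367]
violet [422, 152, 13, 34, 299] [428.  167.8] [0.502 0.158]
violet [591, 173, 49, 92, 423] [616.7 219.9] [0.5133 0.2682]
violet [387, 190, 36, 42, 591] [404.2 213.7] [0.5284 0.1509]
[[193.0, 204.0], [252.0, 204.0], [286.0, 204.0], [345.0, 204.0], [378.0, 204.0], [437.0, 204.0]]
```

View pics/w8c.png

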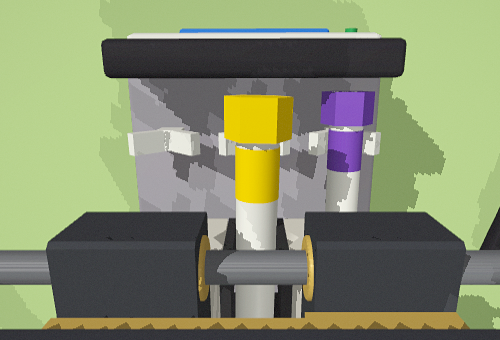

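The yellow pen (x≈317) is over the middle saddle (x≈318), so I'm lowering it.

send_rows(steps=[{"dp": [0, 0, 25], "roll": 0, "jaw": 0}, {"dp": [0, 0, 43], "roll": 0, "jaw": 0}, {"dp": [0, 0, 50], "roll": 0, "jaw": 0}, {"dp": [0, 0, 50], "roll": 0, "jaw": 0}, {"dp": [0, 0, 50], "roll": 0, "jaw": 0}])

```text
time_s: 12.98
tcp_pos: [0.5667, 0.1071, 0.0846]
eef_rot: [180.0, 0.1, -171.0]
contact_force: [-0.1, 0.3, 0.1]
gripper_width: 0.017
gripper_force: 24.9
```

send_rows(steps=[{"dp": [0, 0, 0], "roll": 0, "jaw": 20}, {"dp": [0, 0, 0], "roll": 0, "jaw": 32}, {"dp": [0, 0, 0], "roll": 0, "jaw": 32}, {"dp": [0, 0, 0], "roll": 0, "jaw": 32}])

```text
time_s: 13.48
tcp_pos: [0.5661, 0.107, 0.0836]
eef_rot: [180.0, -0.0, -171.0]
contact_force: [0.3, 0.3, 0.3]
gripper_width: 0.0277
gripper_force: 0.0
```

send_rows(steps=[{"dp": [0, 0, -20], "roll": 0, "jaw": 32}, {"dp": [0, 0, -60], "roll": 0, "jaw": 32}, {"dp": [0, 0, -110], "roll": 0, "jaw": 32}, {"dp": [0, 0, -110], "roll": 0, "jaw": 32}, {"dp": [0, 0, -110], "roll": 0, "jaw": 32}])

```text
time_s: 14.1
tcp_pos: [0.5658, 0.1069, 0.1935]
eef_rot: [180.0, 0.0, -171.0]
contact_force: [0.3, 0.0, -0.5]
gripper_width: 0.0279
gripper_force: 0.0
```

```bash
python3 cap.py s9 scene; python3 blob.py s9 .012; python3 blob.py s9 .076
python3 - <<'E'
import numpy as np,shutil
E
cp scene.npz sref.npz; echo REF; python3 blob.py sref .012; python3 go.py 0.4592 -0.2102 0.2 -162.3
```

```text
red [201, 307, 20, 12, 174] [209.7 313.1] [ 0.4164 -0.2276]
red [0, 386, 20, 61, 854] [  7.7 414.3] [ 0.2379 -0.6026]
orange [0, 0, 44, 28, 190] [17.1 13.3] [-1.0505  0.5384]
orange [0, 0, 96, 156, 10285] [44.2 70. ] [-0.6513  0.3013]
orange [262, 0, 68, 76, 3809] [294.9  36.1] [-0.0708  0.8997]
orange [380, 40, 260, 440, 21863] [528.9 131.6] [0.8046 0.749 ]
orange [160, 51, 58, 43, 210] [188.3  72.5] [-0.2387  0.5211]
orange [67, 125, 18, 12, 68] [ 77.2 130.5] [-0.3126  0.1118]
orange [0, 137, 80, 73, 1760] [ 34.3 172.9] [-0.269  -0.0838]
yellow [321, 210, 20, 14, 165] [329.6 216.6] [0.4884 0.1579]
yellow [0, 410, 44, 70, 2011] [ 21.3 452.6] [ 0.3186 -0.6419]
violet [329, 198, 9, 10, 63] [332.8 202.1] [0.4691 0.2081]
violet [338, 201, 9, 9, 52] [342.  204.6] [0.4935 0.2116]
red [201, 307, 20, 12, 174] [209.7 313.1] [ 0.4543 -0.2638]
red [0, 386, 20, 61, 854] [  7.7 414.3] [ 0.2868 -0.6158]
orange [0, 0, 44, 28, 190] [17.1 13.3] [-0.922   0.4548]
orange [0, 0, 96, 156, 10285] [44.2 70. ] [-0.5475  0.2324]
orange [262, 0, 68, 76, 3809] [294.9  36.1] [-0.0028  0.7938]
orange [380, 40, 
[... 884 characters left out ...]
4] [1.1346 0.3614]
orange [545, 457, 15, 10, 69] [552.4 461.4] [ 1.1317 -0.1916]
orange [572, 459, 18, 15, 65] [579.4 466.1] [ 1.1745 -0.1768]
orange [625, 458, 15, 22, 138] [633.4 468.6] [ 1.2562 -0.1348]
orange [547, 465, 22, 12, 73] [557.7 470.1] [ 1.1438 -0.2026]
yellow [304, 309, 22, 17, 202] [313.2 316.9] [ 0.6105 -0.1274]
yellow [0, 410, 44, 70, 2011] [ 21.3 452.6] [ 0.3186 -0.6419]
violet [282, 325, 12, 12, 78] [287.1 330.1] [ 0.5812 -0.1836]
violet [289, 331, 12, 12, 72] [294.4 336.6] [ 0.603  -0.1899]
t 14.2 tcp [0.5655 0.1068 0.1928] rot [-1.8000e+02 -7.0000e-02 -1.7103e+02] w 28.4 F [ 1.  -0.2 -0.9]
dp [np.float64(154.4), np.float64(-296.5), np.float64(-7.2)] roll -0.152 rows 5.4
```

send_rows(steps=[{"dp": [29, -55, 0], "roll": -0.03, "jaw": 55}, {"dp": [58, -110, 0], "roll": -0.06, "jaw": 55}, {"dp": [87, -165, 0], "roll": -0.09, "jaw": 55}, {"dp": [116, -220, 0], "roll": -0.12, "jaw": 55}, {"dp": [145, -276, 10], "roll": -0.152, "jaw": 55}])

```text
time_s: 14.78
tcp_pos: [0.4654, -0.1887, 0.1833]
eef_rot: [-180.0, -0.0, -162.2]
contact_force: [1.2, -0.3, 0.8]
gripper_width: 0.0485
gripper_force: 0.0
```

```bash
python3 go.py 0.4592 -0.2102 0.11 -162.3
```

```text
t 14.8 tcp [ 0.4654 -0.1887  0.1833] rot [-1.8000e+02 -2.0000e-02 -1.6221e+02] w 48.5 F [ 1.2 -0.3  0.8]
dp [np.float64(12.5), np.float64(-18.6), np.float64(73.3)] roll 0.002 rows 1.2
```

send_rows(steps=[{"dp": [12.5, -18.6, 40], "roll": 0.002, "jaw": 55}, {"dp": [12.5, -18.6, 73], "roll": 0.002, "jaw": 55}, {"dp": [12.5, -18.6, 73], "roll": 0.002, "jaw": 55}, {"dp": [12.5, -18.6, 73], "roll": 0.002, "jaw": 55}])

```text
time_s: 15.28
tcp_pos: [0.4606, -0.2085, 0.1113]
eef_rot: [-180.0, -0.0, -162.4]
contact_force: [0.9, 0.0, 0.3]
gripper_width: 0.0484
gripper_force: 0.0
```

```bash
python3 cap.py w9 wrist; python3 go.py 0.4592 -0.2102 0.019 -162.3;python3 blob.py w9 .012 1
```

```text
t 15.3 tcp [ 0.461  -0.2084  0.1118] rot [-1.7996e+02  5.0000e-02 -1.6237e+02] w 48.3 F [0.1 0.2 0.7]
dp [np.float64(2.3), np.float64(-1.1), np.float64(92.8)] roll -0.001 rows 1.5
red [290, 145, 43, 28, 1154] [311.  158.4] [ 0.4056 -0.2284]
red [298, 177, 28, 35, 921] [311.6 194.1] [ 0.4273 -0.2212]
```

send_rows(steps=[{"dp": [2.3, -2, 50], "roll": 0, "jaw": 55}, {"dp": [2.3, -2, 85], "roll": 0, "jaw": 55}, {"dp": [2.3, -2, 92], "roll": 0, "jaw": 55}, {"dp": [2.3, -2, 92], "roll": 0, "jaw": 55}, {"dp": [2.3, -2, 92], "roll": 0, "jaw": 0}])

```text
time_s: 15.95
tcp_pos: [0.4599, -0.2112, 0.0204]
eef_rot: [-179.9, 0.2, -162.4]
contact_force: [0.7, -0.3, 0.3]
gripper_width: 0.0431
gripper_force: 0.0
```

send_rows(steps=[{"dp": [0, 0, 0], "roll": 0, "jaw": 0}, {"dp": [0, 0, 0], "roll": 0, "jaw": 0}, {"dp": [0, 0, 0], "roll": 0, "jaw": 0}, {"dp": [0, 0, 0], "roll": 0, "jaw": 0}])

```text
time_s: 16.45
tcp_pos: [0.4588, -0.2112, 0.0192]
eef_rot: [-180.0, 0.0, -162.4]
contact_force: [-0.8, 1.1, 6.4]
gripper_width: 0.0174
gripper_force: 25.0
```

send_rows(steps=[{"dp": [0, 0, -40], "roll": 0, "jaw": 0}, {"dp": [0, 0, -100], "roll": 0, "jaw": 0}, {"dp": [0, 0, -160], "roll": 0, "jaw": 0}, {"dp": [0, 0, -180], "roll": 0, "jaw": 0}, {"dp": [0, 0, -180], "roll": 0, "jaw": 0}])

```text
time_s: 17.08
tcp_pos: [0.4593, -0.2112, 0.2005]
eef_rot: [-179.9, 0.2, -162.4]
contact_force: [1.3, 0.2, -0.2]
gripper_width: 0.0169
gripper_force: 25.0
```

```bash
python3 go.py 0.574 0.0575 0.2 -171.0
```

```text
t 17.1 tcp [ 0.4593 -0.2112  0.2005] rot [-179.92    0.2  -162.42] w 16.9 F [ 1.3  0.2 -0.2]
dp [np.float64(-190.5), np.float64(221.6), np.float64(0.5)] roll 0.15 rows 4.7
```

send_rows(steps=[{"dp": [-38, 44, 0], "roll": 0.03, "jaw": 0}, {"dp": [-76, 88, 0], "roll": 0.06, "jaw": 0}, {"dp": [-114, 132, 0], "roll": 0.09, "jaw": 0}, {"dp": [-152, 177, 0], "roll": 0.12, "jaw": 0}, {"dp": [-190.5, 221.6, 0], "roll": 0.15, "jaw": 0}])

```text
time_s: 17.7
tcp_pos: [0.5729, 0.0593, 0.197]
eef_rot: [-180.0, -0.1, -171.1]
contact_force: [1.3, 0.3, -0.5]
gripper_width: 0.0174
gripper_force: 25.0
```

send_rows(steps=[{"dp": [0, 0, 40], "roll": 0, "jaw": 0}, {"dp": [0, 0, 65], "roll": 0, "jaw": 0}, {"dp": [0, 0, 65], "roll": 0, "jaw": 0}, {"dp": [0, 0, 65], "roll": 0, "jaw": 0}])

```text
time_s: 18.2
tcp_pos: [0.5734, 0.0574, 0.1339]
eef_rot: [-180.0, -0.0, -171.0]
contact_force: [-0.2, -1.1, 0.1]
gripper_width: 0.0168
gripper_force: 25.0
```

```bash
python3 cap.py w10 wrist; python3 go.py 0.574 0.0575 0.0845 -171;python3 blob.py w10 .076 1
python3 - <<'E'
from h import *
c=np.load("w10.npz")["image"]
cv2.imwrite("pics/w10c.png",c[60:400,60:640])
h=cv2.cvtColor(c,cv2.COLOR_BGR2HSV);m=(h[...,1]<50)&(h[...,2]>175);m[:195]=0;m[225:]=0
x=np.where(m.sum(0)>4)[0];print(x.tolist())
E
```

```text
t 18.2 tcp [0.5738 0.0576 0.1345] rot [-1.8000e+02  6.0000e-02 -1.7102e+02] w 16.8 F [0.3 0.2 0.2]
dp [np.float64(-0.2), np.float64(-0.1), np.float64(50.0)] roll -0.0 rows 0.8
red [280, 153, 69, 48, 3113] [314.1 176.4] [0.523  0.0492]
red [292, 204, 45, 57, 2278] [314.6 233. ] [0.554  0.0544]
yellow [380, 153, 54, 36, 1800] [406.3 169.8] [0.5119 0.0976]
yellow [386, 191, 37, 43, 1359] [403.9 212.7] [0.5349 0.1014]
violet [471, 153, 23, 34, 382] [482.8 170.9] [0.506  0.1383]
violet [520, 154, 9, 33, 145] [523.8 169.4] [0.5018 0.1598]
violet [475, 191, 41, 42, 587] [493.2 211.7] [0.5267 0.15  ]
[265, 266, 267, 268, 269, 270, 271, 272, 278, 279, 280, 281, 282, 283, 284, 285, 289, 290, 291, 337, 338, 339, 340, 341, 342, 343, 344, 345, 346, 347, 348, 349, 368, 369, 370, 371, 372, 373, 374, 375, 376, 377, 378, 379, 380, 381, 382, 383, 425, 426, 427, 428, 429, 430, 431, 432, 433, 434, 435, 436, 437, 438, 439, 458, 459, 460, 461, 462, 463, 464, 465, 466, 467, 468, 469, 470, 471, 472, 473, 474, 514, 515, 516, 517, 518, 519, 520, 521, 522, 523, 524, 525, 526, 527, 528, 529]
```

send_rows(steps=[{"dp": [0, 0, 25], "roll": 0, "jaw": 0}, {"dp": [0, 0, 43], "roll": 0, "jaw": 0}, {"dp": [0, 0, 50], "roll": 0, "jaw": 0}, {"dp": [0, 0, 50], "roll": 0, "jaw": 0}, {"dp": [0, 0, 50], "roll": 0, "jaw": 0}])

```text
time_s: 18.88
tcp_pos: [0.5738, 0.0578, 0.0848]
eef_rot: [180.0, 0.1, -171.0]
contact_force: [1.1, -0.3, -0.6]
gripper_width: 0.0171
gripper_force: 25.0
```

send_rows(steps=[{"dp": [0, 0, 0], "roll": 0, "jaw": 20}, {"dp": [0, 0, 0], "roll": 0, "jaw": 32}, {"dp": [0, 0, 0], "roll": 0, "jaw": 32}, {"dp": [0, 0, 0], "roll": 0, "jaw": 32}])

```text
time_s: 19.38
tcp_pos: [0.5732, 0.0577, 0.0838]
eef_rot: [180.0, 0.0, -171.0]
contact_force: [0.0, 0.7, -0.2]
gripper_width: 0.0281
gripper_force: 0.0
```

send_rows(steps=[{"dp": [0, 0, -20], "roll": 0, "jaw": 32}, {"dp": [0, 0, -60], "roll": 0, "jaw": 32}, {"dp": [0, 0, -120], "roll": 0, "jaw": 32}, {"dp": [0, 0, -155], "roll": 0, "jaw": 32}, {"dp": [0, 0, -155], "roll": 0, "jaw": 32}])

```text
time_s: 20.0
tcp_pos: [0.5747, 0.0581, 0.2423]
eef_rot: [179.9, 0.4, -171.0]
contact_force: [-0.6, -0.8, -0.3]
gripper_width: 0.028
gripper_force: 0.0
```

```bash
python3 go.py 0.58 0.376 0.24 171.8
```

```text
t 20.0 tcp [0.5747 0.0581 0.2423] rot [ 179.94    0.35 -170.99] w 28.0 F [-0.6 -0.8 -0.3]
dp [np.float64(-55.0), np.float64(313.1), np.float64(2.3)] roll 0.3 rows 5.1
```

send_rows(steps=[{"dp": [-9, 52, -10], "roll": 0, "jaw": 60}, {"dp": [-18, 104, -20], "roll": 0.08, "jaw": 70}, {"dp": [-28, 156, -30], "roll": 0.15, "jaw": 70}, {"dp": [-37, 208, -40], "roll": 0.23, "jaw": 70}, {"dp": [-46, 260, -50], "roll": 0.3, "jaw": 70}])

```text
time_s: 20.62
tcp_pos: [0.5775, 0.3232, 0.2879]
eef_rot: [-179.9, -0.1, 171.7]
contact_force: [0.5, 0.0, 0.9]
gripper_width: 0.061
gripper_force: 0.0
```

```bash
python3 go.py 0.58 0.376 0.30 171.8
```

```text
t 20.6 tcp [0.5775 0.3232 0.2879] rot [-1.7994e+02 -7.0000e-02  1.7166e+02] w 61.0 F [0.5 0.  0.9]
dp [np.float64(5.2), np.float64(52.6), np.float64(-12.1)] roll -0.002 rows 0.9
```

send_rows(steps=[{"dp": [3, 26, -5], "roll": 0, "jaw": 70}, {"dp": [5, 52, -10], "roll": 0, "jaw": 70}, {"dp": [5, 52, -10], "roll": 0, "jaw": 70}, {"dp": [5, 52, -10], "roll": 0, "jaw": 70}])

```text
time_s: 21.12
tcp_pos: [0.5802, 0.3734, 0.2976]
eef_rot: [-179.9, -0.1, 171.8]
contact_force: [-0.4, 0.3, -0.0]
gripper_width: 0.0614
gripper_force: 0.0
```

```bash
python3 cap.py w11 wrist; python3 cap.py s11 scene; python3 go.py
python3 - <<'E'
import cv2,numpy as np
a=cv2.imread("pics/w11.png")[:360,160:560];b=cv2.imread("pics/s11.png")[185:285,290:410]
b=cv2.resize(b,(400,333));cv2.imwrite("pics/m11.png",np.hstack([a,cv2.copyMakeBorder(b,0,27,0,0,0)]))
E
```

```text
t 21.2 tcp [0.5804 0.373  0.2983] rot [-1.7996e+02 -3.0000e-02  1.7176e+02] w 61.3 F [-0.1  0.7 -0. ]
```

View pics/m11.png

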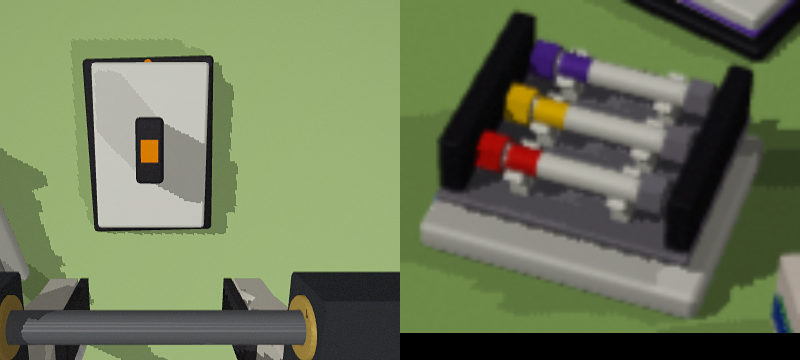

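All three pens are seated in the dock grooves. The lamp's top corners are at about (252,62), (372,58), (369,227) and (258,229), and the grip's orange patch is at (309,151). I'll fit its pose.

```bash
cat > lampfit.py <<'E'
import sys;from sil import *
def lamp(n,seed,zt,roi,g0):
    c=dict(np.load(n+".npz"));I=c["image"];h=cv2.cvtColor(I,cv2.COLOR_BGR2HSV)
    w=((h[...,1]<70)&(h[...,2]>90)).astype(np.uint8)
    w[:roi[2]]=0;w[roi[3]:]=0;w[:,:roi[0]]=0;w[:,roi[1]:]=0
    N,l,_,_=cv2.connectedComponentsWithStats(w);k=l[seed[1],seed[0]]
    H=cv2.convexHull(np.argwhere(l==k)[:,::-1].astype(np.int32));m=np.zeros_like(w);cv2.fillConvexPoly(m,H,1)
    print(cv2.approxPolyDP(H,6,True)[:,0].tolist())
    t,f,s=silfit(c,m,g0,[box(0,0,.086,.06,zt,zt+1e-4)],roi);print("lamp",t[:2].round(4),np.degrees(t[2]).round(2),f,s)
    o=cv2.inRange(h,(5,200,120),(20,255,255));o[:roi[2]+20]=0;o[roi[3]:]=0;o[:,:roi[0]]=0;o[:,roi[1]:]=0
    M=cv2.moments(o,True);p=(M["m10"]/M["m00"],M["m01"]/M["m00"]);print("orange",p,ray(c,p,zt+.058))
    return t
if __name__=="__main__":
    lamp("w11",(340,100),.036,(235,390,48,245),[.518,.376,-.14])
E
python3 lampfit.py
python3 - <<'E'
from sil import *
c=dict(np.load("w11.npz"));g=c["image"].max(2)
# pad+lamp dark/white silhouette vs green: non-green
h=cv2.cvtColor(c["image"],cv2.COLOR_BGR2HSV);m=~((h[...,0]>28)&(h[...,0]<60)&(h[...,1]>70))
t,f,s=silfit(c,m,[.518,.376,-.14],[box(0,0,.095,.07,0,.014),box(0,0,.086,.06,.014,.036),box(0,0,.03,.013,.036,.094)],(235,390,40,250));print("pad+lamp",t[:2].round(4),np.degrees(t[2]).round(2),f,s)
E
```

```text
[[367, 63], [363, 225], [259, 226], [252, 63]]
lamp [0.52   0.3769] -8.02 573.6823529411764 18706.0
orange (308.9896907216495, 150.91494845360825) [0.51949714 0.37647422 0.094     ]
pad+lamp [0.5206 0.3766] -6.54 1026.3098039215686 21285.0
```

```bash
python3 go.py 0.5197 0.3767 0.13 172
```

```text
t 21.2 tcp [0.5804 0.373  0.2983] rot [-1.7996e+02 -3.0000e-02  1.7176e+02] w 61.3 F [-0.1  0.7 -0. ]
dp [np.float64(60.6), np.float64(-5.0), np.float64(168.3)] roll -0.004 rows 2.9
```

send_rows(steps=[{"dp": [20, -2, 55], "roll": -0.004, "jaw": 70}, {"dp": [40, -4, 110], "roll": -0.004, "jaw": 70}, {"dp": [60.5, -5, 168], "roll": -0.004, "jaw": 70}, {"dp": [60.5, -5, 168], "roll": -0.004, "jaw": 70}, {"dp": [60.5, -5, 168], "roll": -0.004, "jaw": 70}])

```text
time_s: 21.85
tcp_pos: [0.5211, 0.3778, 0.1324]
eef_rot: [179.9, 0.1, 172.0]
contact_force: [0.5, 0.6, 0.8]
gripper_width: 0.0614
gripper_force: 0.0
```

```bash
python3 cap.py w12 wrist; python3 go.py 0.5197 0.3767 0.064 172
python3 - <<'E'
import cv2
a=cv2.imread("pics/w12.png");cv2.imwrite("pics/w12c.png",a[:420,100:540])
h=cv2.cvtColor(a,cv2.COLOR_BGR2HSV);m=cv2.inRange(h,(5,200,120),(20,255,255));m[300:]=0
N,l,s,c=cv2.connectedComponentsWithStats(m)
print([(s[i].tolist(),c[i].round(1).tolist()) for i in range(1,N) if s[i,4]>30])
E
```

```text
t 21.9 tcp [0.5215 0.3782 0.133 ] rot [1.7985e+02 1.4000e-01 1.7202e+02] w 61.4 F [0.8 0.6 1.1]
dp [np.float64(1.6), np.float64(-1.8), np.float64(69.0)] roll 0.0 rows 1.1
[([303, 103, 12, 7, 66], [308.3, 106.5]), ([296, 258, 32, 37, 1112], [311.5, 275.4])]
```

View pics/w12c.png

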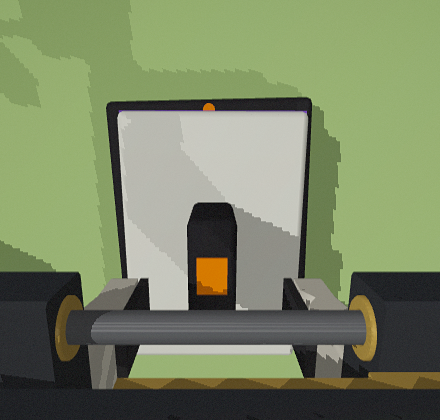

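The grip is at x≈311 and the pads are centred on x≈315, so I'm shifting about −1.8 mm, descending and gripping.

send_rows(steps=[{"dp": [1.6, -1.8, 35], "roll": 0, "jaw": 70}, {"dp": [1.6, -1.8, 60], "roll": 0, "jaw": 70}, {"dp": [1.6, -1.8, 67], "roll": 0, "jaw": 70}, {"dp": [1.6, -1.8, 67], "roll": 0, "jaw": 70}, {"dp": [1.6, -1.8, 67], "roll": 0, "jaw": 70}], newtons=55)

```text
time_s: 22.52
tcp_pos: [0.519, 0.3767, 0.0654]
eef_rot: [179.9, 0.1, 172.0]
contact_force: [-0.8, -0.5, -0.6]
gripper_width: 0.0614
gripper_force: 0.0
```

send_rows(steps=[{"dp": [0, 0, 0], "roll": 0, "jaw": 40}, {"dp": [0, 0, 0], "roll": 0, "jaw": 20}, {"dp": [0, 0, 0], "roll": 0, "jaw": 0}, {"dp": [0, 0, 0], "roll": 0, "jaw": 0}, {"dp": [0, 0, 0], "roll": 0, "jaw": 0}])

```text
time_s: 23.15
tcp_pos: [0.5181, 0.376, 0.0638]
eef_rot: [180.0, 0.0, 172.0]
contact_force: [-0.7, 0.1, -0.2]
gripper_width: 0.0256
gripper_force: 55.0
```

send_rows(steps=[{"dp": [0, 0, 0], "roll": 0, "jaw": 0}, {"dp": [0, 0, 0], "roll": 0, "jaw": 0}])

```text
time_s: 23.4
tcp_pos: [0.5181, 0.376, 0.0638]
eef_rot: [180.0, 0.0, 172.0]
contact_force: [-1.0, 0.4, 0.5]
gripper_width: 0.0262
gripper_force: 55.0
```

```bash
python3 go.py 0.5197 0.3767 0.22 172
```

```text
t 23.4 tcp [0.5181 0.376  0.0638] rot [179.99   0.   172.03] w 26.2 F [-1.   0.4  0.5]
dp [np.float64(-1.5), np.float64(0.9), np.float64(-156.2)] roll 0.0 rows 2.5
```

send_rows(steps=[{"dp": [0, 0, -20], "roll": 0, "jaw": 0}, {"dp": [0, 0, -60], "roll": 0, "jaw": 0}, {"dp": [0, 0, -100], "roll": 0, "jaw": 0}, {"dp": [0, 0, -140], "roll": 0, "jaw": 0}, {"dp": [0, 0, -166], "roll": 0, "jaw": 0}])

```text
time_s: 24.02
tcp_pos: [0.5179, 0.3757, 0.2309]
eef_rot: [180.0, -0.0, 172.0]
contact_force: [-0.0, 0.7, -4.4]
gripper_width: 0.0257
gripper_force: 55.0
```

```bash
python3 go.py 0.5648 0.1068 0.23 -171
```

```text
t 24.0 tcp [0.5179 0.3757 0.2309] rot [ 1.7998e+02 -1.0000e-02  1.7201e+02] w 25.7 F [-0.   0.7 -4.4]
dp [np.float64(-83.9), np.float64(-259.8), np.float64(0.9)] roll -0.297 rows 4.4
```

send_rows(steps=[{"dp": [-12, -37, 0], "roll": 0, "jaw": 0}, {"dp": [-24, -74, 0], "roll": 0, "jaw": 0}, {"dp": [-36, -111, 0], "roll": 0, "jaw": 0}, {"dp": [-48, -148, 0], "roll": 0, "jaw": 0}, {"dp": [-60, -185, 0], "roll": 0, "jaw": 0}])

```text
time_s: 24.65
tcp_pos: [0.551, 0.1828, 0.2287]
eef_rot: [-179.9, -0.1, 172.0]
contact_force: [0.7, -0.0, -4.6]
gripper_width: 0.0258
gripper_force: 55.0
```

send_rows(steps=[{"dp": [-12, -37, 0], "roll": -0.1, "jaw": 0}, {"dp": [-24, -75, 0], "roll": -0.2, "jaw": 0}, {"dp": [-24, -75, 0], "roll": -0.297, "jaw": 0}, {"dp": [-24, -75, 0], "roll": -0.297, "jaw": 0}, {"dp": [-24, -75, 0], "roll": -0.297, "jaw": 0}])

```text
time_s: 25.28
tcp_pos: [0.5648, 0.107, 0.2292]
eef_rot: [-180.0, -0.1, -171.1]
contact_force: [0.2, 0.6, -5.2]
gripper_width: 0.0257
gripper_force: 55.0
```

```bash
python3 go.py 0.5648 0.1068 0.16 -171; python3 cap.py w13 wrist; python3 cap.py d13 side
python3 - <<'E'
import cv2,numpy as np
a=cv2.imread("pics/w13.png")[:340,120:520];b=cv2.imread("pics/d13.png")[220:380,200:400]
cv2.imwrite("pics/m13.png",np.hstack([a,cv2.copyMakeBorder(cv2.resize(b,(400,320)),0,20,0,0,0)]))
E
```

```text
t 25.3 tcp [0.5648 0.107  0.2292] rot [-1.8000e+02 -6.0000e-02 -1.7106e+02] w 25.7 F [ 0.2  0.6 -5.2]
dp [np.float64(0.0), np.float64(-0.2), np.float64(69.2)] roll -0.001 rows 1.1
```

View pics/m13.png

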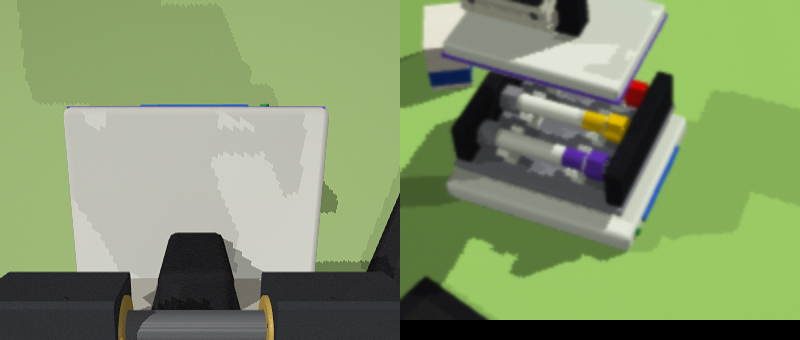

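The lamp is level above the dock and centred on it, with the pens seated below. Lowering slowly.

send_rows(steps=[{"dp": [0, 0, 30], "roll": 0, "jaw": 0}, {"dp": [0, 0, 60], "roll": 0, "jaw": 0}, {"dp": [0, 0, 75], "roll": 0, "jaw": 0}, {"dp": [0, 0, 80], "roll": 0, "jaw": 0}, {"dp": [0, 0, 82], "roll": 0, "jaw": 0}])

```text
time_s: 26.0
tcp_pos: [0.5657, 0.1071, 0.1484]
eef_rot: [180.0, 0.1, -170.9]
contact_force: [-0.4, -0.4, -5.3]
gripper_width: 0.0259
gripper_force: 55.0
```

send_rows(steps=[{"dp": [0, 0, 1.5], "roll": 0, "jaw": 0}, {"dp": [0, 0, 3], "roll": 0, "jaw": 0}, {"dp": [0, 0, 4], "roll": 0, "jaw": 0}, {"dp": [0, 0, 4], "roll": 0, "jaw": 0}])

```text
time_s: 26.5
tcp_pos: [0.5657, 0.107, 0.1448]
eef_rot: [180.0, 0.1, -170.9]
contact_force: [-1.3, 0.8, 4.6]
gripper_width: 0.0261
gripper_force: 55.0
```

send_rows(steps=[{"dp": [0, 0, 2], "roll": 0, "jaw": 0}, {"dp": [0, 0, 4], "roll": 0, "jaw": 0}, {"dp": [0, 0, 6], "roll": 0, "jaw": 0}, {"dp": [0, 0, 8], "roll": 0, "jaw": 0}, {"dp": [0, 0, 8], "roll": 0, "jaw": 0}])

```text
time_s: 27.12
tcp_pos: [0.5658, 0.107, 0.1369]
eef_rot: [180.0, 0.1, -170.9]
contact_force: [-3.2, 0.8, 9.1]
gripper_width: 0.0259
gripper_force: 55.0
```

```bash
python3 go.py; python3 -c "
from plant import r
print(r.get_state()['moment'])"
```

```text
t 27.1 tcp [0.5658 0.107  0.1369] rot [ 1.8000e+02  9.0000e-02 -1.7093e+02] w 25.9 F [-3.2  0.8  9.1]
[ 0.22234038  1.52709884 -0.05020531]
```

send_rows(steps=[{"dp": [0, 0, 2], "roll": 0, "jaw": 0}, {"dp": [0, 0, 4], "roll": 0, "jaw": 0}, {"dp": [0, 0, 6], "roll": 0, "jaw": 0}, {"dp": [0, 0, 6], "roll": 0, "jaw": 0}])

```text
time_s: 27.62
tcp_pos: [0.5658, 0.107, 0.1313]
eef_rot: [180.0, 0.1, -170.9]
contact_force: [-4.3, 1.1, 12.5]
gripper_width: 0.0258
gripper_force: 55.0
```

```bash
python3 go.py; python3 -c "
from plant import r
print(r.get_state()['moment'])"
```

```text
t 27.6 tcp [0.5658 0.107  0.1313] rot [ 1.8000e+02  1.1000e-01 -1.7092e+02] w 25.8 F [-4.3  1.1 12.5]
[0.22502126 2.06577103 0.02413492]
```

send_rows(steps=[{"dp": [0, 0, 0.7], "roll": 0, "jaw": 0}, {"dp": [0, 0, 1.5], "roll": 0, "jaw": 0}, {"dp": [0, 0, 1.5], "roll": 0, "jaw": 0}])

```text
time_s: 28.0
tcp_pos: [0.5659, 0.107, 0.1305]
eef_rot: [180.0, 0.1, -170.9]
contact_force: [-6.0, -0.1, 16.0]
gripper_width: 0.0259
gripper_force: 55.0
```

```bash
python3 go.py; python3 cap.py d14 side; python3 cap.py s14 scene
python3 - <<'E'
from plant import r
print(r.get_state()['moment'])
import cv2,numpy as np
b=cv2.imread("pics/d14.png")[235:345,215:365];a=cv2.imread("pics/s14.png")[170:280,290:440]
cv2.imwrite("pics/m14.png",np.hstack([cv2.resize(x,(400,293),interpolation=cv2.INTER_CUBIC) for x in(a,b)]))
E
```

```text
t 28.0 tcp [0.5659 0.107  0.1305] rot [ 1.8000e+02  1.3000e-01 -1.7091e+02] w 25.9 F [-6.  -0.1 16. ]
[ 0.2164722   2.73000303 -0.04555141]
```

View pics/m14.png

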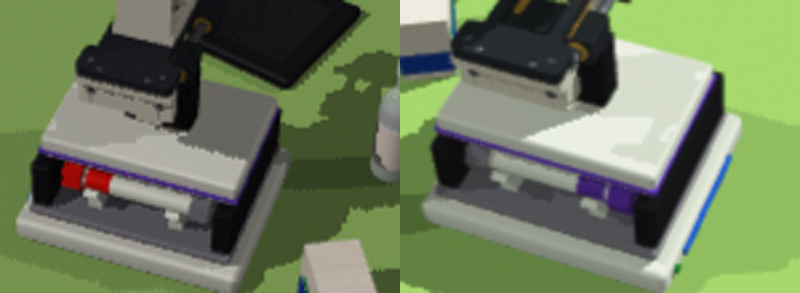

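The lamp lies flush across both rails, the tray looks level and down, and the pens sit undisturbed beneath. I'll ease the sideways load, press slightly more and hold.

send_rows(steps=[{"dp": [0.7, 0, 0.5], "roll": 0, "jaw": 0}, {"dp": [1.5, 0, 1], "roll": 0, "jaw": 0}, {"dp": [1.5, 0, 1], "roll": 0, "jaw": 0}])

```text
time_s: 28.48
tcp_pos: [0.5655, 0.107, 0.1304]
eef_rot: [180.0, 0.3, -170.9]
contact_force: [-3.9, 0.6, 19.2]
gripper_width: 0.0258
gripper_force: 55.0
```

```bash
python3 go.py; python3 -c "
from plant import r
print(r.get_state()['moment'])"
```

```text
t 28.5 tcp [0.5655 0.107  0.1304] rot [ 179.99    0.28 -170.88] w 25.8 F [-3.9  0.6 19.2]
[-0.04434257  2.07667575  0.01471802]
```

send_rows(steps=[{"dp": [0, 0, 0], "roll": 0, "jaw": 0}, {"dp": [0, 0, 0], "roll": 0, "jaw": 0}, {"dp": [0, 0, 0], "roll": 0, "jaw": 0}, {"dp": [0, 0, 0], "roll": 0, "jaw": 0}, {"dp": [0, 0, 0], "roll": 0, "jaw": 0}])

```text
time_s: 29.1
tcp_pos: [0.5655, 0.1069, 0.1304]
eef_rot: [180.0, 0.3, -170.9]
contact_force: [-4.8, -1.0, 19.5]
gripper_width: 0.0259
gripper_force: 55.0
```

send_rows(steps=[{"dp": [0, 0, 0], "roll": 0, "jaw": 0}, {"dp": [0, 0, 0], "roll": 0, "jaw": 0}, {"dp": [0, 0, 0], "roll": 0, "jaw": 0}, {"dp": [0, 0, 0], "roll": 0, "jaw": 0}, {"dp": [0, 0, 0], "roll": 0, "jaw": 0}])

```text
time_s: 29.72
tcp_pos: [0.5655, 0.1069, 0.1304]
eef_rot: [180.0, 0.3, -170.9]
contact_force: [-5.4, 0.5, 18.8]
gripper_width: 0.0256
gripper_force: 55.0
```

send_rows(steps=[{"dp": [0, 0, 0], "roll": 0, "jaw": 0}, {"dp": [0, 0, 0], "roll": 0, "jaw": 0}, {"dp": [0, 0, 0], "roll": 0, "jaw": 0}, {"dp": [0, 0, 0], "roll": 0, "jaw": 0}, {"dp": [0, 0, 0], "roll": 0, "jaw": 0}])

```text
time_s: 30.35
tcp_pos: [0.5655, 0.1069, 0.1304]
eef_rot: [180.0, 0.3, -170.9]
contact_force: [-4.0, -0.8, 17.6]
gripper_width: 0.0259
gripper_force: 55.0
```

send_rows(steps=[{"dp": [0, 0, 0], "roll": 0, "jaw": 0}, {"dp": [0, 0, 0], "roll": 0, "jaw": 0}, {"dp": [0, 0, 0], "roll": 0, "jaw": 0}, {"dp": [0, 0, 0], "roll": 0, "jaw": 0}, {"dp": [0, 0, 0], "roll": 0, "jaw": 0}])

```text
time_s: 30.98
tcp_pos: [0.5656, 0.1069, 0.1304]
eef_rot: [180.0, 0.3, -170.9]
contact_force: [-5.3, 0.4, 18.9]
gripper_width: 0.0261
gripper_force: 55.0
```

```bash
python3 cap.py d15 side; python3 cap.py s15 scene
python3 - <<'E'
from sil import *
# tray depth/tilt check: compare black rail end-face silhouettes for dz and tilt hypotheses
from scipy.optimize import minimize
t=[.566,.107,np.radians(9)]
for n in("s15","d15"):
    c=dict(np.load(n+".npz"));o=c["image"]
    ends=[(s*.08+q,e,z) for e in((-.072,) if n=="s15" else (.072,)) for s in(-1,1) for q in(-.009,.009) for z in(.035,.081)]
    print(n,proj(c,world(ends,t)).round(0).tolist())
    g=o.max(2); k=(g<60)
    for s in(-1,1):
        best=[]
        for dz in np.arange(-.004,.0181,.001):
            e=-.072 if n=="s15" else .072
            P=proj(c,world([(s*.08+q,e,z-dz) for q in(-.009,.009) for z in(.05,.096)],t));h=cv2.convexHull(P.astype(np.float32))
            m=np.zeros(g.shape,np.uint8);cv2.fillConvexPoly(m,(h*16).astype(np.int32),255,cv2.LINE_AA,4)
            m=m/255.;x0,y0=P.min(0).astype(int)-6;x1,y1=P.max(0).astype(int)+7
            best.append((round((k*m).sum()/m.sum(),2),round(dz*1e3)))
        print(s,[b for b in sorted(best,reverse=True)[:6]])
E
```

```text
s15 [[301.0, 245.0], [300.0, 230.0], [308.0, 247.0], [308.0, 232.0], [367.0, 263.0], [368.0, 249.0], [375.0, 265.0], [376.0, 251.0]]
-1 [(np.float64(0.79), 14), (np.float64(0.79), 13), (np.float64(0.78), 17), (np.float64(0.78), 16), (np.float64(0.78), 15), (np.float64(0.78), 12)]
1 [(np.float64(0.91), 12), (np.float64(0.91), 11), (np.float64(0.91), 10), (np.float64(0.91), 9), (np.float64(0.91), 8), (np.float64(0.91), 7)]
d15 [[310.0, 328.0], [309.0, 313.0], [301.0, 326.0], [300.0, 311.0], [236.0, 306.0], [233.0, 290.0], [228.0, 303.0], [224.0, 288.0]]
-1 [(np.float64(0.81), 12), (np.float64(0.81), 11), (np.float64(0.81), 10), (np.float64(0.81), 9), (np.float64(0.81), 8), (np.float64(0.81), 7)]
1 [(np.float64(0.75), 13), (np.float64(0.75), 12), (np.float64(0.74), 15), (np.float64(0.74), 14), (np.float64(0.74), 11), (np.float64(0.74), 10)]
```

send_rows(steps=[{"dp": [0, 0, -4], "roll": 0, "jaw": 0}, {"dp": [0, 0, -8], "roll": 0, "jaw": 0}, {"dp": [0, 0, -13], "roll": 0, "jaw": 0}, {"dp": [0, 0, -19], "roll": 0, "jaw": 0}, {"dp": [0, 0, -30], "roll": 0, "jaw": 0}])

```text
time_s: 31.7
tcp_pos: [0.5625, 0.1062, 0.1564]
eef_rot: [-180.0, -0.2, -171.0]
contact_force: [0.2, 0.2, -5.3]
gripper_width: 0.0261
gripper_force: 55.0
```

send_rows(steps=[{"dp": [0, 0, -30], "roll": 0, "jaw": 0}, {"dp": [0, 0, -72], "roll": 0, "jaw": 0}, {"dp": [0, 0, -72], "roll": 0, "jaw": 0}, {"dp": [0, 0, -72], "roll": 0, "jaw": 0}])

```text
time_s: 32.2
tcp_pos: [0.5627, 0.1064, 0.2282]
eef_rot: [180.0, -0.1, -171.0]
contact_force: [-0.8, -0.2, -5.4]
gripper_width: 0.0256
gripper_force: 55.0
```

```bash
python3 go.py 0.5181 0.376 0.2309 172; python3 cap.py w16 wrist; python3 cap.py s16 scene; python3 blob.py s16 .076 | grep -E "red|yellow|violet"
python3 - <<'E'
from lampfit import *
# lamp in hand: compare with the same view before pressing (w13)
for n in("w13","w16"):
    I=np.load(n+".npz")["image"].astype(float);h=cv2.cvtColor(I.astype(np.uint8),cv2.COLOR_BGR2HSV)
    w=((h[...,1]<40)&(h[...,2]>150));w[270:]=0
    print(n,[ (y,np.where(w[y,150:470])[0][[0,-1]]+150) for y in(130,180,230)], [np.where(w[:,x])[0][0] for x in(210,300,420)])
E
```

```text
t 32.2 tcp [0.5627 0.1064 0.2282] rot [ 1.7998e+02 -1.1000e-01 -1.7098e+02] w 25.6 F [-0.8 -0.2 -5.4]
dp [np.float64(1.8), np.float64(273.3), np.float64(-2.7)] roll 0.297 rows 4.4
red [313, 224, 19, 14, 159] [321.3 230.9] [0.5288 0.0476]
red [0, 386, 20, 61, 855] [  7.7 414.4] [ 0.2869 -0.6158]
yellow [321, 210, 20, 14, 160] [329.6 216.8] [0.5221 0.0974]
yellow [0, 410, 44, 70, 2011] [ 21.3 452.6] [ 0.3626 -0.6526]
violet [324, 198, 22, 12, 87] [336.  203.8] [0.5131 0.1437]
w13 [(130, array([185, 447])), (180, array([189, 442])), (230, array([194, 438]))] [np.int64(107), np.int64(107), np.int64(107)]
w16 [(130, array([185, 447])), (180, array([189, 442])), (230, array([194, 437]))] [np.int64(107), np.int64(106), np.int64(107)]
```

send_rows(steps=[{"dp": [0, 40, -1], "roll": 0.06, "jaw": 0}, {"dp": [0, 80, -2], "roll": 0.12, "jaw": 0}, {"dp": [1, 120, -2], "roll": 0.18, "jaw": 0}, {"dp": [1, 160, -2], "roll": 0.24, "jaw": 0}, {"dp": [2, 200, -2], "roll": 0.297, "jaw": 0}])

```text
time_s: 32.92
tcp_pos: [0.5295, 0.3046, 0.2297]
eef_rot: [-179.9, -0.1, 171.9]
contact_force: [0.3, 0.4, -3.4]
gripper_width: 0.0258
gripper_force: 55.0
```

```bash
python3 go.py 0.5181 0.376 0.23 172
```

```text
t 32.9 tcp [0.5295 0.3046 0.2297] rot [-1.7988e+02 -1.0000e-01  1.7191e+02] w 25.8 F [ 0.3  0.4 -3.4]
dp [np.float64(21.3), np.float64(69.1), np.float64(-0.3)] roll -0.002 rows 1.2
```

send_rows(steps=[{"dp": [10, 35, 0], "roll": 0, "jaw": 0}, {"dp": [21, 69, 0], "roll": 0, "jaw": 0}, {"dp": [21, 69, 0], "roll": 0, "jaw": 0}, {"dp": [21, 69, 0], "roll": 0, "jaw": 0}, {"dp": [21, 69, 0], "roll": 0, "jaw": 0}])

```text
time_s: 33.55
tcp_pos: [0.5191, 0.3741, 0.2308]
eef_rot: [-179.9, -0.0, 172.0]
contact_force: [0.5, 0.1, -4.4]
gripper_width: 0.0256
gripper_force: 55.0
```

```bash
python3 go.py 0.5181 0.376 0.072 172
```

```text
t 33.5 tcp [0.5191 0.3741 0.2308] rot [-1.7994e+02 -3.0000e-02  1.7198e+02] w 25.6 F [ 0.5  0.1 -4.4]
dp [np.float64(1.2), np.float64(1.8), np.float64(158.8)] roll -0.0 rows 2.5
```

send_rows(steps=[{"dp": [1.2, 1.8, 50], "roll": 0, "jaw": 0}, {"dp": [1.2, 1.8, 100], "roll": 0, "jaw": 0}, {"dp": [1.2, 1.8, 140], "roll": 0, "jaw": 0}, {"dp": [1.2, 1.8, 155], "roll": 0, "jaw": 0}, {"dp": [1.2, 1.8, 158], "roll": 0, "jaw": 0}])

```text
time_s: 34.17
tcp_pos: [0.5186, 0.3765, 0.0732]
eef_rot: [-180.0, 0.0, 172.0]
contact_force: [1.3, -0.4, -3.4]
gripper_width: 0.0259
gripper_force: 55.0
```

send_rows(steps=[{"dp": [0, 0, 0], "roll": 0, "jaw": 0}, {"dp": [0, 0, 0], "roll": 0, "jaw": 0}, {"dp": [0, 0, 0], "roll": 0, "jaw": 0}])

```text
time_s: 34.55
tcp_pos: [0.5185, 0.3774, 0.0745]
eef_rot: [179.9, 0.1, 172.0]
contact_force: [0.2, -0.1, -4.0]
gripper_width: 0.0256
gripper_force: 55.0
```

```bash
python3 go.py 0.5181 0.376 0.0638 172
```

```text
t 34.5 tcp [0.5185 0.3774 0.0745] rot [1.7991e+02 5.0000e-02 1.7203e+02] w 25.6 F [ 0.2 -0.1 -4. ]
dp [np.float64(0.2), np.float64(-1.5), np.float64(10.7)] roll 0.001 rows 0.2
```

send_rows(steps=[{"dp": [0, -1.2, 4], "roll": 0, "jaw": 0}, {"dp": [0, -1.2, 7], "roll": 0, "jaw": 0}, {"dp": [0, -1.2, 8], "roll": 0, "jaw": 0}, {"dp": [0, -1.2, 8.5], "roll": 0, "jaw": 0}, {"dp": [0, -1.2, 8.5], "roll": 0, "jaw": 0}])

```text
time_s: 35.17
tcp_pos: [0.518, 0.3758, 0.0647]
eef_rot: [-180.0, 0.0, 172.0]
contact_force: [0.1, -0.9, -4.9]
gripper_width: 0.0254
gripper_force: 55.0
```

```bash
python3 go.py 0.5181 0.376 0.0638 172
```

```text
t 35.2 tcp [0.518  0.3758 0.0647] rot [-179.99    0.    172.02] w 25.4 F [ 0.1 -0.9 -4.9]
dp [np.float64(-0.0), np.float64(0.3), np.float64(0.9)] roll 0.0 rows 0.0
```

send_rows(steps=[{"dp": [0, 0.2, 0.7], "roll": 0, "jaw": 0}, {"dp": [0, 0.2, 1.2], "roll": 0, "jaw": 0}, {"dp": [0, 0.2, 1.2], "roll": 0, "jaw": 0}, {"dp": [0, 0.2, 1.2], "roll": 0, "jaw": 0}])

```text
time_s: 35.67
tcp_pos: [0.518, 0.3761, 0.0638]
eef_rot: [180.0, 0.0, 172.0]
contact_force: [-1.7, -0.2, -2.1]
gripper_width: 0.0259
gripper_force: 55.0
```

send_rows(steps=[{"dp": [0, 0, 0], "roll": 0, "jaw": 35}, {"dp": [0, 0, 0], "roll": 0, "jaw": 50}, {"dp": [0, 0, 0], "roll": 0, "jaw": 70}, {"dp": [0, 0, 0], "roll": 0, "jaw": 70}, {"dp": [0, 0, 0], "roll": 0, "jaw": 70}], newtons=25)

```text
time_s: 36.3
tcp_pos: [0.5181, 0.376, 0.0636]
eef_rot: [180.0, 0.0, 172.0]
contact_force: [-0.3, 0.3, -0.2]
gripper_width: 0.0603
gripper_force: 0.0
```

send_rows(steps=[{"dp": [0, 0, -30], "roll": 0, "jaw": 70}, {"dp": [0, 0, -90], "roll": 0, "jaw": 70}, {"dp": [-20, 0, -150], "roll": 0, "jaw": 70}, {"dp": [-40, 0, -200], "roll": 0, "jaw": 70}, {"dp": [-60, 0, -234], "roll": 0, "jaw": 70}])

```text
time_s: 36.92
tcp_pos: [0.5783, 0.3677, 0.3011]
eef_rot: [179.8, 0.1, 172.0]
contact_force: [0.1, 0.7, 0.2]
gripper_width: 0.0616
gripper_force: 0.0
```

send_rows(steps=[{"dp": [0, 0, 0], "roll": 0, "jaw": 60}, {"dp": [0, 0, 0], "roll": 0, "jaw": 60}, {"dp": [0, 0, 0], "roll": 0, "jaw": 50}, {"dp": [0, 0, 0], "roll": 0, "jaw": 40}])

```text
time_s: 37.42
tcp_pos: [0.5769, 0.3676, 0.2967]
eef_rot: [-179.9, -0.0, 172.0]
contact_force: [-0.3, 0.3, 0.6]
gripper_width: 0.0391
gripper_force: 0.0
```

```bash
python3 cap.py w17 wrist; python3 cap.py s17 scene; python3 cap.py d17 side
python3 - <<'E'
from lampfit import *
lamp("w17",(340,100),.036,(235,390,48,245),[.518,.376,-.14])
c=dict(np.load("w17.npz"));h=cv2.cvtColor(c["image"],cv2.COLOR_BGR2HSV);m=~((h[...,0]>28)&(h[...,0]<60)&(h[...,1]>70))
t,f,s=silfit(c,m,[.518,.376,-.14],[box(0,0,.095,.07,0,.014),box(0,0,.086,.06,.014,.036),box(0,0,.03,.013,.036,.094)],(235,390,40,250));print("pad+lamp",t[:2].round(4),np.degrees(t[2]).round(2),f,s)
def edges(n,roi):
    I=cv2.imread(f"pics/{n}.png");return I[roi[2]:roi[3],roi[0]:roi[1]].astype(np.float32)
# compare lamp region with the first image of each camera: subpixel shift
for a,b,r_ in(("scene0","s17",(372,398,142,170)),("side0","d17",(150,300,350,478))):
    A,B=[cv2.cvtColor(edges(n,r_),cv2.COLOR_BGR2GRAY) for n in(a,b)];print(a,cv2.phaseCorrelate(A,B),np.abs(A-B).mean())
E
python3 go.py
```

```text
[[373, 65], [368, 227], [264, 228], [258, 66]]
lamp [0.52   0.3762] -8.17 552.964705882353 18715.0
orange (315.8863636363636, 152.9570707070707) [0.51895093 0.37644384 0.094     ]
pad+lamp [0.5208 0.3757] -6.81 1014.9058823529413 21280.0
scene0 ((0.5122634213916708, 0.3441662559143861), 0.8268271413850196) 13.371464
side0 ((0.061879426137750215, -0.009507502931271006), 0.7097317890326182) 40.75276
t 37.6 tcp [0.5772 0.3677 0.2973] rot [-1.7997e+02 -2.0000e-02  1.7204e+02] w 35.1 F [-0.4  0.6 -0.7]
```

```bash
python3 go.py 0.5583 0.1565 0.20 -171
```

```text
t 37.6 tcp [0.5772 0.3677 0.2973] rot [-1.7997e+02 -2.0000e-02  1.7204e+02] w 35.1 F [-0.4  0.6 -0.7]
dp [np.float64(-10.5), np.float64(-211.8), np.float64(97.3)] roll -0.296 rows 3.7
```

send_rows(steps=[{"dp": [-2.5, -53, 24], "roll": -0.1, "jaw": 32}, {"dp": [-5, -106, 48], "roll": -0.2, "jaw": 32}, {"dp": [-8, -159, 73], "roll": -0.296, "jaw": 32}, {"dp": [-10.5, -212, 97], "roll": -0.296, "jaw": 32}, {"dp": [-10.5, -212, 120], "roll": -0.296, "jaw": 32}])

```text
time_s: 38.2
tcp_pos: [0.5577, 0.1531, 0.1774]
eef_rot: [180.0, 0.0, -171.2]
contact_force: [0.2, 0.6, -0.1]
gripper_width: 0.0283
gripper_force: 0.0
```

send_rows(steps=[{"dp": [0, 0, 42], "roll": 0, "jaw": 32}, {"dp": [0, 0, 42], "roll": 0, "jaw": 32}, {"dp": [0, 0, 42], "roll": 0, "jaw": 32}])

```text
time_s: 38.58
tcp_pos: [0.5592, 0.1566, 0.1369]
eef_rot: [-180.0, 0.1, -171.0]
contact_force: [0.7, 0.9, -0.3]
gripper_width: 0.0279
gripper_force: 0.0
```

```bash
python3 cap.py w18 wrist; python3 go.py 0.5583 0.1565 0.084 -171; python3 blob.py w18 .076 1;python3 blob.py w5 .076 1
```

```text
t 38.6 tcp [0.5594 0.1568 0.1373] rot [ 1.7998e+02  1.2000e-01 -1.7097e+02] w 27.8 F [-0.1  1.6  0.5]
dp [np.float64(1.1), np.float64(-0.2), np.float64(53.3)] roll 0.0 rows 0.9
red [100, 148, 56, 34, 1733] [127.6 164.2] [0.5185 0.0477]
red [114, 185, 41, 43, 1429] [134.1 206.4] [0.5413 0.0518]
yellow [196, 150, 51, 35, 1652] [221.  166.9] [0.512  0.0978]
yellow [206, 188, 36, 42, 1337] [223.6 209. ] [0.5349 0.1013]
violet [519, 83, 98, 182, 757] [566.9 167.7] [0.483  0.2834]
violet [289, 150, 50, 34, 694] [318.4 166.2] [0.5033 0.1499]
violet [297, 189, 33, 40, 684] [314.6 207.4] [0.526  0.1514]
violet [537, 86, 98, 179, 803] [583.9 169.7] [0.4806 0.2817]
violet [332, 156, 20, 46, 427] [343.1 178.8] [0.5043 0.1589]
violet [284, 160, 15, 17, 83] [289.  168.5] [0.5033 0.1302]
violet [284, 176, 27, 26, 107] [291.3 192.6] [0.5155 0.133 ]
violet [295, 206, 44, 56, 1177] [318.8 234.4] [0.5359 0.1509]
```

send_rows(steps=[{"dp": [0, 0, 25], "roll": 0, "jaw": 32}, {"dp": [0, 0, 45], "roll": 0, "jaw": 32}, {"dp": [0, 0, 52], "roll": 0, "jaw": 32}, {"dp": [0, 0, 52], "roll": 0, "jaw": 32}, {"dp": [0, 0, 52], "roll": 0, "jaw": 0}])

```text
time_s: 39.25
tcp_pos: [0.5591, 0.1567, 0.0848]
eef_rot: [180.0, 0.1, -171.0]
contact_force: [0.4, -1.1, -0.6]
gripper_width: 0.0228
gripper_force: 0.0
```

send_rows(steps=[{"dp": [0, 0, 0], "roll": 0, "jaw": 0}, {"dp": [0, 0, 0], "roll": 0, "jaw": 0}, {"dp": [0, 0, 0], "roll": 0, "jaw": 0}])

```text
time_s: 39.62
tcp_pos: [0.5589, 0.1564, 0.0841]
eef_rot: [180.0, 0.1, -171.0]
contact_force: [0.2, -0.6, 2.5]
gripper_width: 0.0174
gripper_force: 25.0
```

send_rows(steps=[{"dp": [0, 0, -20], "roll": 0, "jaw": 0}, {"dp": [0, 0, -60], "roll": 0, "jaw": 0}, {"dp": [0, 0, -116], "roll": 0, "jaw": 0}, {"dp": [0, 0, -116], "roll": 0, "jaw": 0}, {"dp": [0, 0, -116], "roll": 0, "jaw": 0}])

```text
time_s: 40.25
tcp_pos: [0.5579, 0.1562, 0.1992]
eef_rot: [180.0, -0.0, -171.0]
contact_force: [-0.4, 0.2, -1.2]
gripper_width: 0.0171
gripper_force: 25.0
```

```bash
python3 go.py 0.5044 -0.4155 0.2 -176.3
```

```text
t 40.2 tcp [0.5579 0.1562 0.1992] rot [ 1.7997e+02 -3.0000e-02 -1.7104e+02] w 17.1 F [-0.4  0.2 -1.2]
dp [np.float64(141.9), np.float64(-556.4), np.float64(-0.8)] roll 0.092 rows 9.2
```

send_rows(steps=[{"dp": [14.2, -55.6, 0], "roll": 0, "jaw": 0}, {"dp": [28.4, -111.2, 0], "roll": 0, "jaw": 0}, {"dp": [42.6, -166.9, 0], "roll": 0, "jaw": 0}, {"dp": [56.8, -222.5, 0], "roll": 0, "jaw": 0}, {"dp": [71, -278.2, 0], "roll": 0, "jaw": 0}])

```text
time_s: 40.88
tcp_pos: [0.5304, -0.1313, 0.1979]
eef_rot: [180.0, -0.2, -171.0]
contact_force: [1.5, 0.1, -0.6]
gripper_width: 0.0171
gripper_force: 25.0
```

send_rows(steps=[{"dp": [14.2, -55.6, 0], "roll": 0.03, "jaw": 0}, {"dp": [28.4, -111.2, 0], "roll": 0.06, "jaw": 0}, {"dp": [42.6, -166.9, 0], "roll": 0.092, "jaw": 0}, {"dp": [56.8, -222.5, 0], "roll": 0.092, "jaw": 0}, {"dp": [70.9, -278.2, 0], "roll": 0.092, "jaw": 0}])

```text
time_s: 41.5
tcp_pos: [0.504, -0.4169, 0.1974]
eef_rot: [179.9, -0.2, -176.3]
contact_force: [1.4, -0.1, -0.1]
gripper_width: 0.017
gripper_force: 25.0
```

```bash
python3 go.py 0.5044 -0.4155 0.094 -176.3
```

```text
t 41.5 tcp [ 0.504  -0.4169  0.1974] rot [ 1.7989e+02 -1.5000e-01 -1.7629e+02] w 17.0 F [ 1.4 -0.1 -0.1]
dp [np.float64(-0.5), np.float64(1.3), np.float64(103.4)] roll 0.0 rows 1.7
```

send_rows(steps=[{"dp": [-0.3, 0.7, 55], "roll": 0, "jaw": 0}, {"dp": [-0.3, 0.7, 104], "roll": 0, "jaw": 0}, {"dp": [-0.3, 0.7, 104], "roll": 0, "jaw": 0}, {"dp": [-0.3, 0.7, 104], "roll": 0, "jaw": 0}, {"dp": [-0.3, 0.7, 104], "roll": 0, "jaw": 0}])

```text
time_s: 42.12
tcp_pos: [0.5068, -0.4152, 0.0979]
eef_rot: [-179.9, 0.2, -176.2]
contact_force: [0.7, -0.1, 0.1]
gripper_width: 0.0174
gripper_force: 25.0
```

```bash
python3 cap.py w19 wrist; python3 go.py 0.5044 -0.4155 0.044 -176.3; python3 blob.py w19 .076 1|grep violet
cat > sad.py <<'E'
import sys;from h import *
c=np.load(sys.argv[1]+".npz")["image"];h=cv2.cvtColor(c,cv2.COLOR_BGR2HSV);m=((h[...,1]<60)&(h[...,2]>110)).astype(np.uint8);m[:185]=0;m[235:]=0
N,l,s,ce=cv2.connectedComponentsWithStats(m);print([s[i].tolist() for i in range(1,N) if s[i,4]>40])
E
python3 sad.py w19; python3 sad.py w10; python3 sad.py w8
```

```text
t 42.2 tcp [ 0.5067 -0.4151  0.0979] rot [-1.7990e+02  1.7000e-01 -1.7625e+02] w 17.1 F [-0.3 -0.4 -0.1]
dp [np.float64(2.3), np.float64(-0.2), np.float64(53.9)] roll 0.001 rows 0.9
violet [282, 154, 68, 46, 1022] [320.3 176.1] [ 0.4521 -0.4162]
violet [294, 204, 44, 55, 1313] [317.3 232. ] [ 0.4776 -0.4158]
[[368, 185, 71, 25, 1548], [456, 185, 74, 25, 1583], [279, 186, 71, 24, 620]]
[[264, 185, 177, 50, 4125], [449, 186, 70, 49, 1291], [513, 192, 18, 25, 358]]
[[187, 185, 254, 50, 6993], [605, 185, 27, 50, 68], [613, 185, 27, 50, 708]]
```

```bash
python3 - <<'E'
from h import *
for n in("w19","w10"):
    c=np.load(n+".npz")["image"];h=cv2.cvtColor(c,cv2.COLOR_BGR2HSV);m=((h[...,1]<60)&(h[...,2]>110));m[:160]=0;m[260:]=0
    for x in (283,345,375,435): 
        k=np.where(m[:,x])[0];print(n,x,k[:1],k[-1:],len(k))
E
python3 go.py 0.5044 -0.4155 0.044 -176.3
```

```text
w19 283 [196] [207] 12
w19 345 [197] [208] 12
w19 375 [186] [208] 23
w19 435 [186] [208] 23
w10 283 [198] [259] 62
w10 345 [197] [259] 63
w10 375 [192] [259] 53
w10 435 [173] [251] 59
t 42.2 tcp [ 0.5067 -0.4151  0.0979] rot [-1.7990e+02  1.7000e-01 -1.7625e+02] w 17.1 F [-0.3 -0.4 -0.1]
dp [np.float64(2.3), np.float64(-0.2), np.float64(53.9)] roll 0.001 rows 0.9
```

send_rows(steps=[{"dp": [1, 0, 25], "roll": 0, "jaw": 0}, {"dp": [1, 0, 43], "roll": 0, "jaw": 0}, {"dp": [1, 0, 50], "roll": 0, "jaw": 0}, {"dp": [1, 0, 50], "roll": 0, "jaw": 0}, {"dp": [1, 0, 50], "roll": 0, "jaw": 0}])

```text
time_s: 42.8
tcp_pos: [0.5048, -0.4156, 0.0463]
eef_rot: [-179.9, 0.0, -176.3]
contact_force: [-1.5, -4.5, 1.1]
gripper_width: 0.0171
gripper_force: 25.0
```

```bash
python3 go.py 0.5044 -0.4155 0.044 -176.3
```

```text
t 42.8 tcp [ 0.5048 -0.4156  0.0463] rot [-1.7994e+02  5.0000e-02 -1.7628e+02] w 17.1 F [-1.5 -4.5  1.1]
dp [np.float64(0.4), np.float64(0.1), np.float64(2.3)] roll 0.0 rows 0.0
```

send_rows(steps=[{"dp": [0, -1, 1], "roll": 0, "jaw": 0}, {"dp": [0, -1.5, 1.5], "roll": 0, "jaw": 0}, {"dp": [0, -1.5, 1.5], "roll": 0, "jaw": 0}])

```text
time_s: 43.18
tcp_pos: [0.505, -0.4164, 0.0454]
eef_rot: [-180.0, 0.1, -176.3]
contact_force: [-1.6, -0.2, 7.4]
gripper_width: 0.0172
gripper_force: 25.0
```

send_rows(steps=[{"dp": [0, 0, 0], "roll": 0, "jaw": 20}, {"dp": [0, 0, 0], "roll": 0, "jaw": 32}, {"dp": [0, 0, 0], "roll": 0, "jaw": 32}, {"dp": [0, 0, 0], "roll": 0, "jaw": 32}])

```text
time_s: 43.68
tcp_pos: [0.5044, -0.4161, 0.0437]
eef_rot: [180.0, -0.0, -176.3]
contact_force: [0.8, -0.3, -0.2]
gripper_width: 0.0281
gripper_force: 0.0
```

send_rows(steps=[{"dp": [0, 0, -20], "roll": 0, "jaw": 32}, {"dp": [0, 0, -80], "roll": 0, "jaw": 32}, {"dp": [0, 0, -140], "roll": 0, "jaw": 32}, {"dp": [0, 0, -156], "roll": 0, "jaw": 32}, {"dp": [0, 0, -156], "roll": 0, "jaw": 32}])

```text
time_s: 44.3
tcp_pos: [0.5049, -0.4164, 0.2011]
eef_rot: [-180.0, 0.1, -176.3]
contact_force: [0.5, 0.0, -1.1]
gripper_width: 0.0281
gripper_force: 0.0
```

```bash
python3 cap.py w20 wrist; python3 cap.py s20 scene; python3 blob.py w20 .036 1|grep violet; python3 blob.py s20 .036 | grep violet; python3 go.py 0.5661 0.107 0.2 -171
```

```text
violet [300, 147, 33, 21, 322] [317.7 157.7] [ 0.4494 -0.4177]
violet [305, 172, 22, 27, 426] [315.8 185.2] [ 0.4718 -0.4178]
violet [153, 377, 22, 18, 203] [163.  384.9] [ 0.4585 -0.421 ]
t 44.4 tcp [ 0.5037 -0.4157  0.1983] rot [ 1.799e+02 -1.100e-01 -1.763e+02] w 28.1 F [-0.  -0.  -0.9]
dp [np.float64(-95.9), np.float64(517.6), np.float64(-1.7)] roll -0.093 rows 8.4
```

send_rows(steps=[{"dp": [-9.6, 51.8, 0], "roll": 0, "jaw": 32}, {"dp": [-19.2, 103.5, 0], "roll": 0, "jaw": 32}, {"dp": [-28.8, 155.3, 0], "roll": 0, "jaw": 32}, {"dp": [-38.4, 207, 0], "roll": 0, "jaw": 32}, {"dp": [-48, 258.8, 0], "roll": 0, "jaw": 32}])

```text
time_s: 45.02
tcp_pos: [0.5347, -0.1533, 0.1979]
eef_rot: [180.0, -0.2, -176.3]
contact_force: [1.0, 0.8, 0.4]
gripper_width: 0.0278
gripper_force: 0.0
```

send_rows(steps=[{"dp": [-9.6, 51.8, 0], "roll": -0.03, "jaw": 32}, {"dp": [-19.2, 103.5, 0], "roll": -0.06, "jaw": 32}, {"dp": [-28.8, 155.3, 0], "roll": -0.093, "jaw": 32}, {"dp": [-38.4, 207, 0], "roll": -0.093, "jaw": 32}, {"dp": [-47.9, 258.8, 0], "roll": -0.093, "jaw": 32}])

```text
time_s: 45.65
tcp_pos: [0.5657, 0.1078, 0.1979]
eef_rot: [-179.9, -0.2, -171.0]
contact_force: [1.0, 0.6, 0.8]
gripper_width: 0.0281
gripper_force: 0.0
```

```bash
python3 go.py 0.5661 0.107 0.135 -171
```

```text
t 45.6 tcp [0.5657 0.1078 0.1979] rot [-179.94   -0.19 -170.96] w 28.1 F [1.  0.6 0.8]
dp [np.float64(-0.3), np.float64(-0.8), np.float64(62.9)] roll 0.001 rows 1.0
```

send_rows(steps=[{"dp": [0, -0.3, 40], "roll": 0, "jaw": 32}, {"dp": [0, -0.3, 63], "roll": 0, "jaw": 32}, {"dp": [0, -0.3, 63], "roll": 0, "jaw": 32}, {"dp": [0, -0.3, 63], "roll": 0, "jaw": 32}, {"dp": [0, -0.3, 63], "roll": 0, "jaw": 32}])

```text
time_s: 46.28
tcp_pos: [0.5673, 0.106, 0.138]
eef_rot: [180.0, 0.1, -171.0]
contact_force: [-0.2, 0.4, 0.3]
gripper_width: 0.0278
gripper_force: 0.0
```

```bash
python3 cap.py w21 wrist; python3 go.py 0.5661 0.107 0.0845 -171; python3 blob.py w21 .076 1
```

```text
t 46.3 tcp [0.5672 0.1061 0.138 ] rot [ 1.7997e+02  9.0000e-02 -1.7097e+02] w 28.2 F [0.5 0.6 0.7]
dp [np.float64(1.0), np.float64(1.1), np.float64(53.5)] roll 0.0 rows 0.9
red [200, 147, 48, 35, 1558] [223.7 163.9] [0.5184 0.0483]
red [208, 185, 36, 42, 1305] [225.9 206.1] [0.5414 0.0517]
yellow [290, 150, 51, 34, 1696] [314.8 166.2] [0.5118 0.0975]
yellow [299, 188, 33, 41, 1285] [315.  208.5] [0.5349 0.1013]
violet [586, 163, 54, 102, 447] [614.1 215.1] [0.5121 0.2688]
```

Aligned (x≈315). Grip and lift.

send_rows(steps=[{"dp": [0.3, 0.3, 25], "roll": 0, "jaw": 32}, {"dp": [0.3, 0.3, 45], "roll": 0, "jaw": 32}, {"dp": [0.3, 0.3, 51], "roll": 0, "jaw": 32}, {"dp": [0.3, 0.3, 51], "roll": 0, "jaw": 32}, {"dp": [0.3, 0.3, 51], "roll": 0, "jaw": 0}])

```text
time_s: 46.95
tcp_pos: [0.567, 0.1066, 0.0871]
eef_rot: [180.0, 0.1, -171.0]
contact_force: [0.1, 0.0, -0.5]
gripper_width: 0.0221
gripper_force: 0.0
```

send_rows(steps=[{"dp": [0, 0, 0], "roll": 0, "jaw": 0}, {"dp": [0, 0, 0], "roll": 0, "jaw": 0}, {"dp": [0, 0, 0], "roll": 0, "jaw": 0}])

```text
time_s: 47.32
tcp_pos: [0.567, 0.1062, 0.0869]
eef_rot: [-180.0, 0.1, -170.9]
contact_force: [0.7, -4.3, 5.9]
gripper_width: 0.0171
gripper_force: 25.0
```

send_rows(steps=[{"dp": [0, 0, -20], "roll": 0, "jaw": 0}, {"dp": [0, 0, -60], "roll": 0, "jaw": 0}, {"dp": [0, 0, -116], "roll": 0, "jaw": 0}, {"dp": [0, 0, -116], "roll": 0, "jaw": 0}, {"dp": [0, 0, -116], "roll": 0, "jaw": 0}])

```text
time_s: 47.95
tcp_pos: [0.5659, 0.1065, 0.2018]
eef_rot: [180.0, -0.0, -171.0]
contact_force: [0.5, -0.0, -1.3]
gripper_width: 0.0171
gripper_force: 25.0
```

```bash
python3 go.py 0.5012 -0.3664 0.2 -176.3
```

```text
t 48.0 tcp [0.5659 0.1065 0.2018] rot [ 1.7995e+02 -1.0000e-02 -1.7097e+02] w 17.1 F [ 0.5 -0.  -1.3]
dp [np.float64(138.1), np.float64(-456.9), np.float64(1.8)] roll 0.093 rows 7.6
```

send_rows(steps=[{"dp": [17, -57, 0], "roll": 0, "jaw": 0}, {"dp": [34, -114, 0], "roll": 0, "jaw": 0}, {"dp": [51, -171, 0], "roll": 0, "jaw": 0}, {"dp": [69, -228, 0], "roll": 0, "jaw": 0}])

```text
time_s: 48.45
tcp_pos: [0.5328, -0.1312, 0.2004]
eef_rot: [180.0, -0.1, -170.9]
contact_force: [0.8, 0.2, -0.2]
gripper_width: 0.0172
gripper_force: 25.0
```

send_rows(steps=[{"dp": [17, -57, 0], "roll": 0.04, "jaw": 0}, {"dp": [34, -114, 0], "roll": 0.08, "jaw": 0}, {"dp": [51, -171, 0], "roll": 0.093, "jaw": 0}, {"dp": [69.1, -228.9, 0], "roll": 0.093, "jaw": 0}, {"dp": [69.1, -228.9, 0], "roll": 0.093, "jaw": 0}])

```text
time_s: 49.08
tcp_pos: [0.4997, -0.3698, 0.1993]
eef_rot: [179.9, -0.2, -176.6]
contact_force: [0.9, 1.4, 0.1]
gripper_width: 0.0173
gripper_force: 25.0
```

```bash
python3 go.py 0.5012 -0.3664 0.097 -176.3
```

```text
t 49.1 tcp [ 0.4997 -0.3698  0.1993] rot [ 179.9    -0.22 -176.58] w 17.3 F [0.9 1.4 0.1]
dp [np.float64(-1.7), np.float64(3.3), np.float64(102.3)] roll -0.005 rows 1.6
```

send_rows(steps=[{"dp": [-1, 1.5, 55], "roll": -0.003, "jaw": 0}, {"dp": [-1, 1.5, 102], "roll": -0.003, "jaw": 0}, {"dp": [-1, 1.5, 102], "roll": -0.003, "jaw": 0}, {"dp": [-1, 1.5, 102], "roll": -0.003, "jaw": 0}, {"dp": [-1, 1.5, 102], "roll": -0.003, "jaw": 0}])

```text
time_s: 49.7
tcp_pos: [0.5041, -0.3653, 0.1023]
eef_rot: [-179.9, 0.2, -176.1]
contact_force: [0.1, 0.1, 0.8]
gripper_width: 0.0173
gripper_force: 25.0
```

```bash
python3 cap.py w22 wrist; python3 go.py 0.5012 -0.3664 0.047 -176.3; python3 blob.py w22 .036 1|grep -E "yel|vio"; python3 sad.py w22
```

```text
t 49.8 tcp [ 0.5039 -0.3653  0.1021] rot [-1.7992e+02  1.7000e-01 -1.7609e+02] w 17.1 F [0.1 0.8 0.1]
dp [np.float64(2.8), np.float64(-0.9), np.float64(55.1)] roll 0.004 rows 0.9
yellow [283, 155, 67, 46, 2884] [315.6 176.9] [ 0.4543 -0.3682]
yellow [294, 203, 44, 56, 2176] [315.4 231.4] [ 0.4857 -0.3662]
violet [200, 145, 50, 33, 755] [228.5 163.2] [ 0.4501 -0.417 ]
violet [210, 182, 34, 41, 854] [227.7 201.6] [ 0.4717 -0.4173]
[[192, 185, 19, 22, 352], [243, 185, 19, 22, 385], [280, 185, 69, 23, 477], [367, 185, 70, 23, 1423], [213, 221, 32, 14, 394]]
```

send_rows(steps=[{"dp": [1.5, -1.3, 25], "roll": 0.002, "jaw": 0}, {"dp": [1.5, -1.3, 45], "roll": 0.002, "jaw": 0}, {"dp": [1.5, -1.3, 52], "roll": 0.002, "jaw": 0}, {"dp": [1.5, -1.3, 52], "roll": 0.002, "jaw": 0}, {"dp": [1.5, -1.3, 52], "roll": 0.002, "jaw": 0}])

```text
time_s: 50.38
tcp_pos: [0.502, -0.3667, 0.0492]
eef_rot: [-180.0, 0.1, -176.2]
contact_force: [0.1, -0.1, -0.2]
gripper_width: 0.0172
gripper_force: 25.0
```

```bash
python3 go.py 0.5012 -0.3664 0.047 -176.3
```

```text
t 50.4 tcp [ 0.502  -0.3667  0.0492] rot [-1.7995e+02  9.0000e-02 -1.7622e+02] w 17.2 F [ 0.1 -0.1 -0.2]
dp [np.float64(0.8), np.float64(0.4), np.float64(2.2)] roll 0.001 rows 0.0
```

send_rows(steps=[{"dp": [0, 0, 1], "roll": 0, "jaw": 0}, {"dp": [0, 0, 1.5], "roll": 0, "jaw": 0}, {"dp": [0, 0, 1.5], "roll": 0, "jaw": 0}])

```text
time_s: 50.75
tcp_pos: [0.5016, -0.3666, 0.0471]
eef_rot: [-180.0, 0.0, -176.2]
contact_force: [-0.3, 0.9, 3.9]
gripper_width: 0.0173
gripper_force: 25.0
```

send_rows(steps=[{"dp": [0, 0, 0], "roll": 0, "jaw": 20}, {"dp": [0, 0, 0], "roll": 0, "jaw": 32}, {"dp": [0, 0, 0], "roll": 0, "jaw": 32}, {"dp": [0, 0, 0], "roll": 0, "jaw": 32}])

```text
time_s: 51.25
tcp_pos: [0.5011, -0.3664, 0.0463]
eef_rot: [180.0, -0.0, -176.2]
contact_force: [0.1, 0.6, -0.1]
gripper_width: 0.0278
gripper_force: 0.0
```

send_rows(steps=[{"dp": [0, 0, -20], "roll": 0, "jaw": 32}, {"dp": [0, 0, -80], "roll": 0, "jaw": 32}, {"dp": [0, 0, -140], "roll": 0, "jaw": 32}, {"dp": [0, 0, -154], "roll": 0, "jaw": 32}, {"dp": [0, 0, -154], "roll": 0, "jaw": 32}])

```text
time_s: 51.88
tcp_pos: [0.5017, -0.3665, 0.2015]
eef_rot: [-180.0, 0.1, -176.2]
contact_force: [-0.4, 0.4, -0.5]
gripper_width: 0.0281
gripper_force: 0.0
```

```bash
python3 cap.py w23 wrist; python3 blob.py w23 .036 1|grep -E "yel|vio"; python3 go.py 0.5735 0.0575 0.2 -171
```

```text
yellow [0, 0, 26, 21, 337] [9.  7.4] [ 0.3529 -0.6025]
yellow [299, 147, 34, 22, 716] [315.9 157.3] [ 0.4459 -0.3693]
yellow [305, 172, 22, 28, 575] [315.5 185.4] [ 0.4687 -0.3681]
violet [238, 147, 34, 21, 412] [256.4 158.3] [ 0.4498 -0.4177]
violet [245, 172, 22, 27, 447] [256.1 185. ] [ 0.4716 -0.4174]
t 51.9 tcp [ 0.5009 -0.3661  0.1998] rot [ 1.7996e+02 -1.0000e-02 -1.7625e+02] w 27.7 F [ 0.2 -0.6 -1.1]
dp [np.float64(-100.2), np.float64(418.0), np.float64(-0.2)] roll -0.092 rows 6.9
```

send_rows(steps=[{"dp": [-14, 59, 0], "roll": 0, "jaw": 32}, {"dp": [-28, 118, 0], "roll": 0, "jaw": 32}, {"dp": [-42, 177, 0], "roll": 0, "jaw": 32}, {"dp": [-50, 209, 0], "roll": 0, "jaw": 32}])

```text
time_s: 52.42
tcp_pos: [0.5366, -0.1521, 0.1983]
eef_rot: [180.0, -0.2, -176.1]
contact_force: [1.1, -0.3, -0.1]
gripper_width: 0.0278
gripper_force: 0.0
```

send_rows(steps=[{"dp": [-14, 59, 0], "roll": -0.04, "jaw": 32}, {"dp": [-28, 118, 0], "roll": -0.08, "jaw": 32}, {"dp": [-42, 177, 0], "roll": -0.092, "jaw": 32}, {"dp": [-50.2, 209, 0], "roll": -0.092, "jaw": 32}, {"dp": [-50.2, 209, 20], "roll": -0.092, "jaw": 32}])

```text
time_s: 53.05
tcp_pos: [0.5741, 0.0598, 0.1791]
eef_rot: [-180.0, -0.0, -170.8]
contact_force: [-0.5, -0.5, -0.6]
gripper_width: 0.0285
gripper_force: 0.0
```

send_rows(steps=[{"dp": [0, 0, 45], "roll": 0, "jaw": 32}, {"dp": [0, 0, 45], "roll": 0, "jaw": 32}, {"dp": [0, 0, 45], "roll": 0, "jaw": 32}, {"dp": [0, 0, 45], "roll": 0, "jaw": 32}, {"dp": [0, 0, 45], "roll": 0, "jaw": 32}])

```text
time_s: 53.68
tcp_pos: [0.5744, 0.0573, 0.1368]
eef_rot: [180.0, 0.1, -171.0]
contact_force: [-0.9, -0.3, -0.7]
gripper_width: 0.0279
gripper_force: 0.0
```

```bash
python3 cap.py w24 wrist; python3 go.py 0.5735 0.0575 0.0845 -171; python3 blob.py w24 .076 1
```

```text
t 53.7 tcp [0.5742 0.0573 0.1366] rot [ 1.7997e+02  1.0000e-01 -1.7097e+02] w 27.7 F [-0.6 -0.2 -0.8]
dp [np.float64(0.7), np.float64(0.3), np.float64(52.1)] roll 0.001 rows 0.8
red [289, 149, 50, 34, 1650] [313.8 165.2] [0.5185 0.0481]
red [297, 187, 34, 42, 1294] [313.8 207.6] [0.5414 0.0517]
```

send_rows(steps=[{"dp": [0.3, 0, 25], "roll": 0, "jaw": 32}, {"dp": [0.3, 0, 45], "roll": 0, "jaw": 32}, {"dp": [0.3, 0, 52], "roll": 0, "jaw": 32}, {"dp": [0.3, 0, 52], "roll": 0, "jaw": 32}, {"dp": [0.3, 0, 52], "roll": 0, "jaw": 0}])

```text
time_s: 54.35
tcp_pos: [0.5741, 0.0574, 0.0845]
eef_rot: [180.0, 0.1, -170.9]
contact_force: [0.6, 0.2, -0.8]
gripper_width: 0.0225
gripper_force: 0.0
```

send_rows(steps=[{"dp": [0, 0, 0], "roll": 0, "jaw": 0}, {"dp": [0, 0, 0], "roll": 0, "jaw": 0}, {"dp": [0, 0, 0], "roll": 0, "jaw": 0}])

```text
time_s: 54.72
tcp_pos: [0.5741, 0.0566, 0.0845]
eef_rot: [-180.0, 0.1, -171.0]
contact_force: [2.0, -5.1, 3.1]
gripper_width: 0.0169
gripper_force: 25.0
```

send_rows(steps=[{"dp": [0, 0, -20], "roll": 0, "jaw": 0}, {"dp": [0, 0, -60], "roll": 0, "jaw": 0}, {"dp": [0, 0, -116], "roll": 0, "jaw": 0}, {"dp": [0, 0, -116], "roll": 0, "jaw": 0}, {"dp": [0, 0, -116], "roll": 0, "jaw": 0}])

```text
time_s: 55.35
tcp_pos: [0.5732, 0.0574, 0.1997]
eef_rot: [179.9, 0.0, -171.0]
contact_force: [0.0, 0.3, -1.0]
gripper_width: 0.0173
gripper_force: 25.0
```

```bash
python3 go.py 0.498 -0.3165 0.2 -176.3
```

```text
t 55.4 tcp [0.5732 0.0574 0.1997] rot [ 1.7995e+02  4.0000e-02 -1.7097e+02] w 17.3 F [ 0.   0.3 -1. ]
dp [np.float64(132.9), np.float64(-357.5), np.float64(-0.3)] roll 0.093 rows 6.1
```

send_rows(steps=[{"dp": [20, -54, 0], "roll": 0, "jaw": 0}, {"dp": [40, -107, 0], "roll": 0, "jaw": 0}, {"dp": [60, -161, 0], "roll": 0, "jaw": 0}, {"dp": [66, -178, 0], "roll": 0, "jaw": 0}])

```text
time_s: 55.85
tcp_pos: [0.5345, -0.1313, 0.1981]
eef_rot: [180.0, -0.2, -171.1]
contact_force: [0.1, -0.2, -0.5]
gripper_width: 0.017
gripper_force: 25.0
```

send_rows(steps=[{"dp": [20, -54, 0], "roll": 0.04, "jaw": 0}, {"dp": [40, -107, 0], "roll": 0.08, "jaw": 0}, {"dp": [60, -161, 0], "roll": 0.093, "jaw": 0}, {"dp": [66.9, -179.5, 0], "roll": 0.093, "jaw": 0}, {"dp": [66.9, -179.5, 50], "roll": 0.093, "jaw": 0}])

```text
time_s: 56.48
tcp_pos: [0.5005, -0.3187, 0.1514]
eef_rot: [-179.8, 0.3, -176.4]
contact_force: [0.0, 0.2, -1.6]
gripper_width: 0.0169
gripper_force: 25.0
```

send_rows(steps=[{"dp": [0, 0, 50], "roll": 0, "jaw": 0}, {"dp": [0, 0, 53], "roll": 0, "jaw": 0}, {"dp": [0, 0, 53], "roll": 0, "jaw": 0}, {"dp": [0, 0, 53], "roll": 0, "jaw": 0}])

```text
time_s: 56.98
tcp_pos: [0.5, -0.3169, 0.0987]
eef_rot: [-179.9, 0.2, -176.2]
contact_force: [-0.7, 1.0, 0.6]
gripper_width: 0.0173
gripper_force: 25.0
```

```bash
python3 cap.py w25 wrist; python3 go.py 0.498 -0.3165 0.0455 -176.3; python3 blob.py w25 .036 1|grep -E "red|yel|vio"; python3 sad.py w25
```

```text
t 57.0 tcp [ 0.4998 -0.3169  0.0986] rot [-179.93    0.18 -176.25] w 17.4 F [0.1 0.3 0.1]
dp [np.float64(1.8), np.float64(0.5), np.float64(53.1)] roll 0.001 rows 0.9
red [283, 153, 67, 47, 2951] [316.1 175.6] [ 0.4491 -0.3194]
red [294, 203, 44, 56, 2207] [315.5 231.4] [ 0.4808 -0.3177]
yellow [200, 148, 51, 34, 1601] [225.5 163.8] [ 0.446  -0.3693]
yellow [210, 185, 36, 42, 1312] [227.7 205.5] [ 0.469 -0.368]
violet [111, 147, 49, 34, 816] [143.7 164.4] [ 0.4492 -0.4139]
violet [119, 185, 40, 41, 919] [140.2 205. ] [ 0.472  -0.4172]
[[103, 185, 43, 24, 377], [156, 185, 20, 25, 421], [244, 185, 20, 25, 429], [193, 186, 18, 24, 385], [282, 187, 70, 23, 587], [125, 223, 35, 12, 333], [213, 224, 33, 11, 285]]
```

send_rows(steps=[{"dp": [1, 0, 25], "roll": 0, "jaw": 0}, {"dp": [1, 0, 45], "roll": 0, "jaw": 0}, {"dp": [1, 0, 51], "roll": 0, "jaw": 0}, {"dp": [1, 0, 51], "roll": 0, "jaw": 0}, {"dp": [1, 0, 51], "roll": 0, "jaw": 0}])

```text
time_s: 57.65
tcp_pos: [0.4982, -0.3171, 0.0467]
eef_rot: [-180.0, 0.1, -176.3]
contact_force: [0.6, -0.1, -0.0]
gripper_width: 0.0173
gripper_force: 25.0
```

```bash
python3 go.py 0.498 -0.3165 0.0455 -176.3
```

```text
t 57.6 tcp [ 0.4982 -0.3171  0.0467] rot [-1.7996e+02  9.0000e-02 -1.7627e+02] w 17.3 F [ 0.6 -0.1 -0. ]
dp [np.float64(0.1), np.float64(0.6), np.float64(1.2)] roll 0.0 rows 0.0
```

send_rows(steps=[{"dp": [0, 0, 1], "roll": 0, "jaw": 0}, {"dp": [0, 0, 1.5], "roll": 0, "jaw": 0}, {"dp": [0, 0, 1.5], "roll": 0, "jaw": 0}])

```text
time_s: 58.02
tcp_pos: [0.4978, -0.3169, 0.0448]
eef_rot: [-180.0, 0.0, -176.3]
contact_force: [-0.6, 1.4, 5.4]
gripper_width: 0.017
gripper_force: 25.0
```

send_rows(steps=[{"dp": [0, 0, 0], "roll": 0, "jaw": 20}, {"dp": [0, 0, 0], "roll": 0, "jaw": 32}, {"dp": [0, 0, 0], "roll": 0, "jaw": 32}, {"dp": [0, 0, 0], "roll": 0, "jaw": 32}])

```text
time_s: 58.52
tcp_pos: [0.4973, -0.3168, 0.0439]
eef_rot: [180.0, -0.0, -176.3]
contact_force: [0.1, -0.6, 0.6]
gripper_width: 0.028
gripper_force: 0.0
```

send_rows(steps=[{"dp": [0, 0, -20], "roll": 0, "jaw": 32}, {"dp": [0, 0, -80], "roll": 0, "jaw": 32}, {"dp": [0, 0, -140], "roll": 0, "jaw": 32}, {"dp": [0, 0, -200], "roll": 0, "jaw": 32}, {"dp": [0, 0, -250], "roll": 0, "jaw": 32}])

```text
time_s: 59.15
tcp_pos: [0.4974, -0.3169, 0.2968]
eef_rot: [-180.0, 0.1, -176.3]
contact_force: [1.5, -0.5, -0.8]
gripper_width: 0.0281
gripper_force: 0.0
```

send_rows(steps=[{"dp": [0, 40, 0], "roll": 0, "jaw": 32}, {"dp": [0, 40, 0], "roll": 0, "jaw": 32}, {"dp": [0, 40, 0], "roll": 0, "jaw": 32}, {"dp": [0, 40, 0], "roll": 0, "jaw": 32}])

```text
time_s: 59.65
tcp_pos: [0.4948, -0.2773, 0.2935]
eef_rot: [180.0, -0.1, -176.3]
contact_force: [0.2, 0.6, -0.4]
gripper_width: 0.0281
gripper_force: 0.0
```

```bash
python3 go.py; python3 cap.py w26 wrist; python3 cap.py s26 scene; python3 cap.py d26 side; python3 blob.py w26 .036 1|grep -E "red|yel|vio"
python3 - <<'E'
from h import *
# full pen outline: white barrel + grey collar far end vs. groove lines, in wrist view
c=dict(np.load("w26.npz"))
for y in(-.05,0,.05): print("expect band/collar/grey",proj(c,world([(-.0565,y,.036),(-.035,y,.036),(.0565,y,.036)],[.5012,-.3664,np.radians(3.7)])).round(0).tolist())
h=cv2.cvtColor(c["image"],cv2.COLOR_BGR2HSV);m=((h[...,1]<60)&(h[...,2]>130)).astype(np.uint8);m[270:]=0;N,l,s,ce=cv2.connectedComponentsWithStats(m)
print([(s[i].tolist(),ce[i].round(0).tolist()) for i in range(1,N) if s[i,4]>150])
for a,b in(("scene0","s26"),("side0","d26")):
    A,B=[cv2.imread(f"pics/{n}.png") for n in(a,b)]
    for nm,P in dict(meter=(.343,-.195,.01),carton=(.773,.034,.03),bottle=(.743,.233,.06),vial=(.765,-.052,.03),lamp=(.52,.377,.05)).items():
        u,v=proj(C["scene" if a[1]=="c" else "side"],P)[0].astype(int);q=[cv2.cvtColor(X[v-18:v+18,u-18:u+18],cv2.COLOR_BGR2GRAY).astype(np.float32) for X in(A,B)]
        if q[0].shape==(36,36): print(a,nm,np.round(cv2.phaseCorrelate(*q)[0],2),round(float(np.abs(q[0]-q[1]).mean()),1))
E
```

```text
t 59.6 tcp [ 0.4948 -0.2773  0.2935] rot [ 1.7999e+02 -5.0000e-02 -1.7631e+02] w 28.1 F [ 0.2  0.6 -0.4]
red [266, 146, 25, 17, 387] [278.1 153.5] [ 0.4412 -0.3196]
red [270, 165, 18, 21, 340] [278.9 175.4] [ 0.4641 -0.3179]
yellow [0, 0, 16, 43, 502] [ 6.2 16.5] [ 0.3294 -0.5863]
yellow [218, 147, 27, 17, 416] [230.9 154.8] [ 0.4458 -0.3693]
yellow [223, 167, 19, 20, 342] [232.1 176.4] [ 0.4684 -0.368 ]
violet [171, 147, 26, 17, 358] [184.  154.5] [ 0.4487 -0.4189]
violet [177, 167, 19, 20, 304] [185.8 176.8] [ 0.472  -0.4175]
expect band/collar/grey [[183.0, 154.0], [185.0, 174.0], [192.0, 256.0]]
expect band/collar/grey [[230.0, 154.0], [231.0, 174.0], [236.0, 256.0]]
expect band/collar/grey [[278.0, 154.0], [278.0, 174.0], [280.0, 256.0]]
[([397, 38, 47, 42, 1468], [419.0, 58.0]), ([174, 187, 36, 81, 1463], [189.0, 226.0]), ([219, 187, 27, 82, 1356], [233.0, 227.0]), ([263, 186, 35, 82, 1437], [279.0, 226.0]), ([551, 200, 89, 70, 3634], [586.0, 234.0])]
scene0 meter [ 0.04 -0.08] 1.8
scene0 carton [-0.08  0.35] 23.1
scene0 bottle [-0.26  0.08] 13.9
scene0 vial [-0.16 -0.05] 12.3
scene0 lamp [0.08 0.28] 37.8
side0 meter [ 0.16 -0.19] 16.2
side0 carton [-0.46  0.08] 45.1
side0 bottle [0.05 0.09] 52.4
side0 vial [-0.02  0.46] 21.1
side0 lamp [-0.29  0.17] 15.9
```

```bash
python3 -c "
from plant import r
print(r.close_job())"
```

```text
the job is handed in; nothing more can be done
None
```

The job is handed in: the three pens present (red, yellow, violet) were laid in the dock, pressed under the lamp at the bottom of the tray's travel for about 2.5 s, then laid in the three clean-tray grooves; the lamp is back on its pad within about 1 mm, the other items showed no movement in the final images, and the run took about 60 s of the 210 s allowed.

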